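Load the welding fixture and call up job 6-2-5

ROBOT

A 7-joint arm with a two-finger parallel gripper is mounted at the origin on the work surface. World frame = base frame: x ahead of the robot, y to its left, z up, the work surface at z = 0. Lengths are in m, angles in rad, forces in N, time in s.
With the tool pointing down it reaches from about 0.4 to 0.85 m from the base axis. Payload 4.5 kg.
Tool frame: the origin (TCP) lies on the centre line of the jaws, within the pads' length; the fingertips stand 17 mm ahead of it and the grasp point (between the pads) lies 2 mm behind it (r.tip_reach is the distance from the TCP to the fingertips, in m); z points along the fingers, y is the line along which they close (so a half turn about z gives the same grasp; the last joint's range is limited). The gripper opens to 88 mm and grips with 3 to 60 N. Pads are 18 mm wide; open, the fingers measure 123 mm over their backs; the gripper's body (75 mm by 187 mm) begins 45 mm behind the grasp point.
Start: joints at [-1.183, 0.689, -0.195, 1.565, 0.157, 0.902, -0.215], TCP at [0.217, 0.586, 0.256] pointing down, gripper open.
Joint ranges: [-3.01, 3.01], [-0.46, 2.08], [-1.47, 1.51], [0.13, 2.56], [-1, 4.14], [0.04, 2.09], [-2.66, 2.66]. Speed limits (rad/s): [2.57, 2.57, 3.14, 3.14, 3.14, 3.14, 3.14].

INTERFACE

Orientations are given as a unit quaternion [x, y, z, w].
In Python, from plant import r gives the robot as it stands.
- The arm moves only by the tool step_arm, never from a script. Its argument "steps" is a list of rows, each a list of 7 numbers: the shift along the tool's x, y, z in cm, then the turn, a rotation vector about the tool's x, y, z in degrees, then the gripper's target within -1 to 1 (shut at 1, half-way at 0, fully open at -1). A call has 1 to 8 rows; each row shifts and turns the commanded pose from where the row before left it, along the tool's axes as they then stand; what a row does not reach is not made up. A row lasts 1/8 s, in which the tool goes at most 62.5 mm and 10.7 degrees, less where a joint would pass 70% of its speed; a pose out of reach is approached as far as the arm can. A call with a gripper value outside its range is refused whole. The fingers move at their own pace and stop on an object; "force" is the grip in N (left out, the last holds). Time passes only in rows, so rows that do not move let the fingers close. It gives the time, the measured TCP pose, the force, the opening and the grip force at its end, in the units of the state.
- r.get_state(): the state, without advancing time (a new reading comes with each control period).
- r.snapshot(name): name is "side" or "top"; returns a dict with "pixels" (480x640x3 uint8, red, green, blue), "fx", "fy", "cx", "cy" (pixels), "cam_to_world" (4x4, takes a point from camera to world coordinates). Camera axes: x right, y down, z forward; pixel columns grow to the right and rows downward; lengths in m; the calibration is good to about 2 mm. A picture is of the moment at which its call begins. There is no depth.
- r.finish_job(): hands the job in; it is judged then, once.
The state is a dict: "clock": time; "q": joint angles; "qd": joint speeds; "joint_torque": joint torques, N m; "tool_pos": TCP position; "eef_rot": TCP orientation; "contact_force": force on the tool from outside, world axes, zero at the start; "moment": the same for the moment, N m; "opening": opening from 0.0 (shut) to 1.0 (fully open); "finger_force": force on a finger pad.
Only numpy, scipy, OpenCV 4.12 (cv2) and the standard library are available. Lean on these libraries where they do the work, as an engineer would, in place of code of your own. Each camera call takes 0.05 s, during which the arm holds its last target. There are 200 camera calls.

TASK

Get the robot welding station ready for job 6-2-5: take every steel strap out of the blank tray (its sides can be gripped once it is slid along its lane to stick out over the end) and lay each one flat in a seat of its own in the welding fixture, between its side pins and up to its end stop; when all are in, swing the hold-down bar fully shut over them. Set the three dials of the start box from left to right to 6, 2 and 5, and only when the bar is shut and all three dials are set, push the start button fully in and let it go; leave the spray can, hammer, teach pendant and wire brush where they are.

Things in the scene. Friction and masses are not known exactly. Their poses are not given: they have to be found in the camera images.
- tray: Grey blank tray, fixed: solid block 170 (x, along the lanes, +x away from robot) x 160 mm, flat top 45 mm above the table; origin: centre of underside. Four rails along x, 5 wide, 8 mm high, at y = -76.5, -25.5, 25.5, 76.5 mm make three lanes 46 mm wide (centres y = -51, 0, 51), open at both ends x = -85, +85. The rails bar fingers from a strap's sides while it lies in its lane
- strap0: Steel strap 120 x 40 x 5 mm, 0.15 to 0.25 kg, two bolt holes; origin: centre of its underside, x along it, z through its thickness. All straps are alike, either end or face will do. Starts flat in a tray lane of its own, wholly on the tray, about 3 mm from each rail; tips off if over 60 mm of it sticks out. Two or three straps are present, others absent
- strap1: Steel strap 120 x 40 x 5 mm, 0.15 to 0.25 kg, two bolt holes; origin: centre of its underside, x along it, z through its thickness. All straps are alike, either end or face will do. Starts flat in a tray lane of its own, wholly on the tray, about 3 mm from each rail; tips off if over 60 mm of it sticks out. Two or three straps are present, others absent
- strap2: Steel strap 120 x 40 x 5 mm, 0.15 to 0.25 kg, two bolt holes; origin: centre of its underside, x along it, z through its thickness. All straps are alike, either end or face will do. Starts flat in a tray lane of its own, wholly on the tray, about 3 mm from each rail; tips off if over 60 mm of it sticks out. Two or three straps are present, others absent
- fixture: Welding fixture, fixed: dark base plate 200 (x, +x away from robot) x 275 x 15 mm; origin: centre of underside. On it three seats 80 mm apart along y, a hold-down bar hinged at the far side, and two hinge cheeks 10 mm thick, 100 mm high, at x = 75, y = -113 and 113 mm
- seat0 (a point): Right seat: where a strap's underside centre lies when up against the end stop, 45 mm above table, axes as fixture, strap along x. Rest block 26 mm wide, x -65 to 45, 30 mm above base plate. End stop face at x = 60, 30 wide, 12 above rest. Round-topped side pins, 10 mm dia, at x -12 and 42, y -28 and 28, 9 above rest: 3 mm play each side. At x below -20 the strap's sides are free
- seat1 (a point): Middle seat: where a strap's underside centre lies when up against the end stop, 45 mm above table, axes as fixture, strap along x. Rest block 26 mm wide, x -65 to 45, 30 mm above base plate. End stop face at x = 60, 30 wide, 12 above rest. Round-topped side pins, 10 mm dia, at x -12 and 42, y -28 and 28, 9 above rest: 3 mm play each side. At x below -20 the strap's sides are free
- seat2 (a point): Left seat: where a strap's underside centre lies when up against the end stop, 45 mm above table, axes as fixture, strap along x. Rest block 26 mm wide, x -65 to 45, 30 mm above base plate. End stop face at x = 60, 30 wide, 12 above rest. Round-topped side pins, 10 mm dia, at x -12 and 42, y -28 and 28, 9 above rest: 3 mm play each side. At x below -20 the strap's sides are free
- bar (a joint): Hold-down bar hinge, rad: 0 fully shut (rubber feet 0.5 mm above seated straps), 1.57 upright, 1.95 leaned back; starts open, 1.60 to 1.85. Axis along fixture y. Stiff (0.5 N m): stays where left. Blue bar 0.6 kg, 22 x 266 x 22 mm, 105 mm from the hinge line, on side arms at y = -127, 127 mm; three feet reach 37.5 mm below the hinge line when shut
- bar_hinge (a point): Middle of the hinge line, at fixture x = 75, y = 0, 88 mm above the table; axes as the fixture's
- bar_handle (a point): Centre of the bar's black round handle, 16 mm dia, 120 mm long along fixture y, on stalks at y = -45 and 45 mm. Bar shut: 150 mm to -x of the hinge line and 22 mm above it, 45 mm beyond the bar's middle; it goes round the hinge line with the bar. Can be pinched from above (fingers closing across x) and turns between the fingers
- start_box: Start box, fixed: 170 (x, +x away from robot) x 240 x 80 mm high; origin: centre of underside. On its flat white top a row of three black dials at x = 32 mm, 80 mm apart along y, and one push button at x = -48, y = 0
- dial0 (a joint): Angle of the left dial seen from the robot (box y = 80 mm), rad, growing clockwise seen from above. At 0 its white pointer is at the one long mark, digit 0, towards box +x; nine short marks follow clockwise, digit d at 0.6283 x d (6: 3.770, 2: 1.257, 5: 3.142). Stops at -0.15 and 5.80; no detents, held by 0.05 N m friction
- dial1 (a joint): Angle of the middle dial seen from the robot (box y = 0 mm), rad, growing clockwise seen from above. At 0 its white pointer is at the one long mark, digit 0, towards box +x; nine short marks follow clockwise, digit d at 0.6283 x d (6: 3.770, 2: 1.257, 5: 3.142). Stops at -0.15 and 5.80; no detents, held by 0.05 N m friction
- dial2 (a joint): Angle of the right dial seen from the robot (box y = -80 mm), rad, growing clockwise seen from above. At 0 its white pointer is at the one long mark, digit 0, towards box +x; nine short marks follow clockwise, digit d at 0.6283 x d (6: 3.770, 2: 1.257, 5: 3.142). Stops at -0.15 and 5.80; no detents, held by 0.05 N m friction
- dial0_grip (a point): On the left dial's axis, 28 mm above the box top, amid its grip bar: 46 long, 14 wide, from 11 to 41 mm above the box top, over a skirt of 52 mm dia. Axes turn with the dial; pointer end of the bar at +x
- dial1_grip (a point): On the middle dial's axis, 28 mm above the box top, amid its grip bar: 46 long, 14 wide, from 11 to 41 mm above the box top, over a skirt of 52 mm dia. Axes turn with the dial; pointer end of the bar at +x
- dial2_grip (a point): On the right dial's axis, 28 mm above the box top, amid its grip bar: 46 long, 14 wide, from 11 to 41 mm above the box top, over a skirt of 52 mm dia. Axes turn with the dial; pointer end of the bar at +x
- start (a joint): Start button travel in m: 0 out, 0.006 fully in; needs about 5 N and springs back
- start_top (a point): Centre of the start button's top face, 38 mm dia, 22 mm above the box top; pressed straight down
- spray_can: Spray can, 60 mm dia, 190 mm high, standing beyond the work; leave it alone. Origin: centre of underside
- hammer: Hammer lying beyond the start box; leave it alone. Origin at its underside
- pendant: White teach pendant 150 x 260 x 45 mm with a red stop button, lying beyond the fixture; leave it alone. Origin: centre of underside
- wire_brush: Wire brush with a wooden handle, lying beyond the tray; leave it alone. Origin at its underside
Things that resemble listed ones, but are neither listed nor needed, are in the scene too. Leave any white look-alike of the strap1 alone.

How it is judged:
By the outcome, as a careful person would: the job done as asked, in the order asked, and still so for the second after the job is handed in, with the robot touching nothing.
Of strap0, strap1, strap2 only 2 to 3 are there at a start; the rules pass over those that are not, and their reading is None.
At some moment in a run one of strap0, strap1, strap2 may be knocked a few centimetres aside while the robot is not near it.
Once in a run the grip may slacken for a moment while it holds something.
It also fails if it takes over 210 s, if anything falls off the work surface, if the arm or the gripper's body presses on something with over 40 N, if the wrist force passes 120 N, or if a joint passes its speed limit or range.

## Working session

There is one attempt and no reset: what is moved stays moved. The work goes in short steps, Python scripts to look and compute and a tool call to move; the robot and the scene stay as the last step left them, time stands still between calls to the robot, and variables do not carry over. Pictures are saved under pics/ and viewed, at most 14 in all, crops included, and the job is handed in when it is done.

Besides the shell and the picture viewer there is one more tool, called after "Emit:" in YAML: its name, and indented under it one key for each argument. step_arm: Moves the arm, as the interface text tells. Its arguments: {"type":"object","properties":{"steps":{"type":"array","items":{"type":"array","items":{"type":"number"}}},"force":{"type":"number"}},"required":["steps"]}

```bash
mkdir -p pics; ls
python3 - <<'E'
from plant import r
import cv2,numpy as np
print(r.get_state())
for n in("top","side"):
    s=r.snapshot(n);cv2.imwrite(f"pics/{n}0.png",s["pixels"][:,:,::-1]);print(n,s["fx"],s["fy"],s["cx"],s["cy"],np.round(s["cam_to_world"],4).tolist())
E
```

```text
pics
{'clock': 0.0, 'q': array([-1.18319559,  0.68997152, -0.19452692,  1.56635282,  0.15730257,
        0.90252479, -0.21507044]), 'qd': array([-0.0009159 , -0.00022568, -0.00069591, -0.00022017,  0.00146508,
       -0.00012923, -0.00041711]), 'joint_torque': array([-3.18226375e-04, -5.27551782e+01, -1.26686364e+00, -1.53421819e+01,
       -5.25698124e-02,  6.36281096e-03,  1.70594690e-04]), 'tool_pos': array([0.21636869, 0.58569744, 0.25491578]), 'eef_rot': array([ 1.75916763e-01,  9.84404604e-01, -9.26558168e-04, -9.72337354e-05]), 'contact_force': array([-0.87990516,  0.69221708, -0.0692418 ]), 'moment': array([-0.01850066,  0.00564674,  0.00255438]), 'finger_force': 0.0, 'opening': 1.0008153052972326}
top 497.14937437997 497.14937437997 323.73865799844964 240.02691016047808 [[0.0023, -0.9971, 0.0765, 0.408], [-0.9999, -0.0015, 0.0113, -0.0068], [-0.0111, -0.0766, -0.997, 1.2487], [0.0, 0.0, 0.0, 1.0]]
side 472.665503782424 472.665503782424 319.89963013853844 237.22374677574422 [[0.7512, -0.3672, 0.5485, -0.0719], [-0.6601, -0.4296, 0.6162, -0.5982], [0.0094, -0.825, -0.5651, 0.6412], [0.0, 0.0, 0.0, 1.0]]
```

View pics/top0.png

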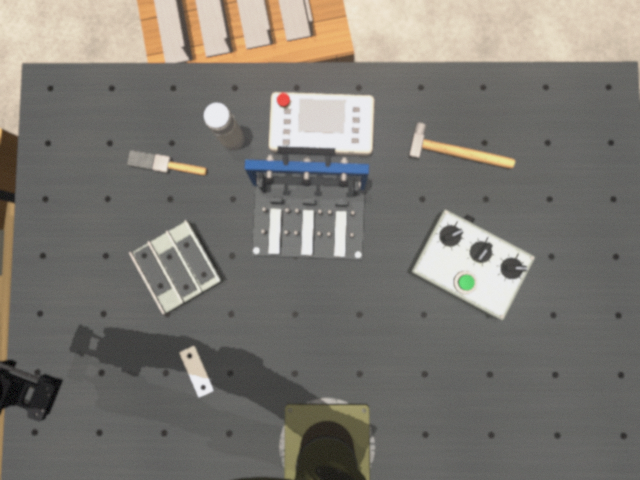

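View pics/side0.png

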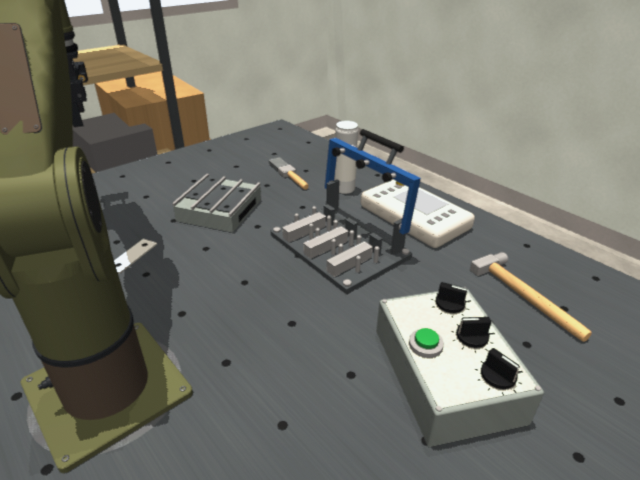

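Top view: tray at about (175,267), fixture (308,215) with the bar open, start box (473,264). The white strap look-alike lies on the table at (197,372), to be left alone. Next, enlarged crops of the tray and start box.

Run:
```python
import cv2,numpy as np
a=cv2.imread("pics/top0.png");
c=lambda x,y,w,h,k:cv2.resize(a[y:y+h,x:x+w],None,fx=k,fy=k,interpolation=cv2.INTER_CUBIC)
t=c(120,212,110,110,4);b=c(400,200,140,125,4)
o=np.zeros((560,800,3),np.uint8)
t=c(125,215,100,105,4);b=c(408,205,130,120,3)
o[:420,:400]=t;o[:360,400:790]=b
b=c(240,150,135,115,1.7);o[360:360+b.shape[0],410:410+b.shape[1]]=b[:200]
cv2.imwrite("pics/crop1.png",o)
```

```text
(no output)
```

View pics/crop1.png

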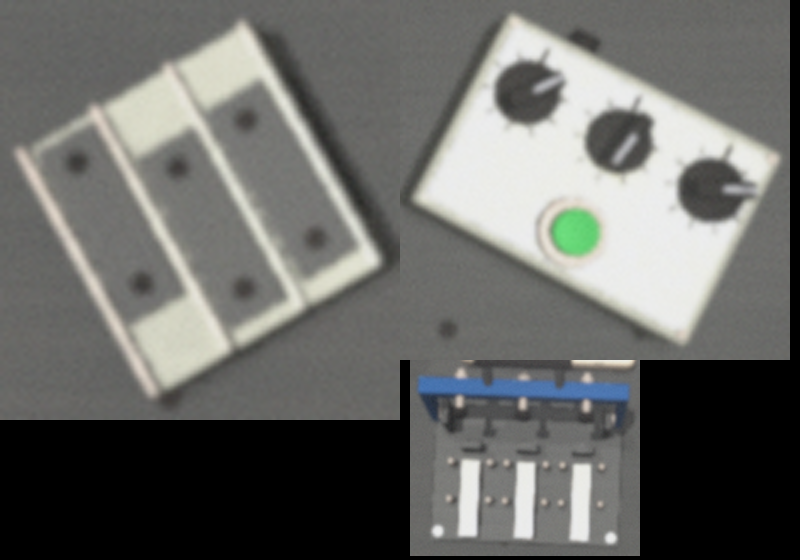

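Crop: all three straps (dark grey) lie in the tray, one per lane, with lanes running up-left; the box has a green button with three dials above it; the fixture's white rest blocks are clear. The white plate at (197,372) is white, on the table, so it's the look-alike. Now measuring.

```bash
cat > h.py <<'E'
import cv2,numpy as np
from plant import r
def snap(n,name=None):
    s=r.snapshot(n); s["bgr"]=np.ascontiguousarray(s["pixels"][:,:,::-1])
    if name: cv2.imwrite(f"pics/{name}.png",s["bgr"])
    return s
def ray(s,p):
    p=np.atleast_2d(p).astype(float);T=np.array(s["cam_to_world"])
    d=np.c_[(p[:,0]-s["cx"])/s["fx"],(p[:,1]-s["cy"])/s["fy"],np.ones(len(p))]@T[:3,:3].T
    return T[:3,3],d
def onz(s,p,z):
    o,d=ray(s,p);return o+d*((z-o[2])/d[:,2])[:,None]
def proj(s,P):
    T=np.array(s["cam_to_world"]);q=(np.atleast_2d(P)-T[:3,3])@T[:3,:3]
    return np.c_[q[:,0]/q[:,2]*s["fx"]+s["cx"],q[:,1]/q[:,2]*s["fy"]+s["cy"]]
def blobs(m,lo,box=None):
    m=m.astype(np.uint8)
    if box: k=np.zeros_like(m);x0,y0,x1,y1=box;k[y0:y1,x0:x1]=1;m=m*k
    c,_=cv2.findContours(m,cv2.RETR_EXTERNAL,cv2.CHAIN_APPROX_NONE)
    return sorted([x for x in c if cv2.contourArea(x)>=lo],key=lambda x:x[:,0,0].mean())
def rectm(s,c,z):  # centre, sizes, yaw of long side (world)
    P=onz(s,c[:,0,:],z)[:,:2]
    (cx,cy),_,_=q=cv2.minAreaRect((P*1000).astype(np.float32))
    b=cv2.boxPoints(q)/1000;e=[b[1]-b[0],b[2]-b[1]];e.sort(key=np.linalg.norm)
    return np.array([cx,cy])/1000,np.linalg.norm(e[1]),np.linalg.norm(e[0]),np.degrees(np.arctan2(e[1][1],e[1][0]))
E
python3 - <<'E'
from h import *
np.set_printoptions(precision=4,suppress=True)
s=snap("top");hsv=cv2.cvtColor(s["bgr"],cv2.COLOR_BGR2HSV);H,S,V=cv2.split(hsv)
print("samples",[hsv[y,x].tolist() for x,y in((275,230),(430,260),(155,250),(160,275),(308,250),(165,300))])
for c in blobs((V>170)&(S<40),100,(262,200,350,262)): print("rest",rectm(s,c,.045))
for c in blobs((V>140),2000,(400,195,545,330)):print("box",rectm(s,c,.08))
for c in blobs((H>50)&(H<70)&(S>120),50):
    q=c[:,0].mean(0);print("btn",q,onz(s,q,.102))
for c in blobs((V>115)&(S<60),1000,(120,212,230,322)): print("tray",rectm(s,c,.053),cv2.contourArea(c))
P=onz(s,[(129.5,252.5),(185.75,221.25),(220,280.5),(163.75,313.25)],.053);print(P)
for c in blobs((V>150)&(S<60),5,(400,195,545,330)):pass
# straps, dark within tray
t=blobs((V>115)&(S<60),1000,(120,212,230,322))[0]
m=np.zeros_like(V);cv2.fillConvexPoly(m,cv2.convexHull(t),1)
m=m&(V<125)&(V>70);m=cv2.morphologyEx(m,cv2.MORPH_CLOSE,np.ones((5,5)))
m=cv2.morphologyEx(m,cv2.MORPH_OPEN,np.ones((5,5)))
for c in blobs(m,200): print("strap",rectm(s,c,.05))
E
```

```text
samples [[30, 3, 235], [90, 1, 235], [28, 20, 176], [170, 7, 115], [75, 2, 236], [34, 20, 213]]
rest (array([0.5235, 0.1271]), np.float32(0.11049424), np.float32(0.027260797), np.float32(-2.0993865))
rest (array([0.5201, 0.0472]), np.float32(0.108289614), np.float32(0.027083017), np.float32(-2.048229))
rest (array([ 0.5167, -0.0328]), np.float32(0.11044268), np.float32(0.027192986), np.float32(-2.0730755))
box (array([ 0.4425, -0.3439]), np.float32(0.23926048), np.float32(0.16948353), np.float32(61.819958))
btn [466.0278 281.9722] [[ 0.4001 -0.3201  0.102 ]]
tray (array([0.4359, 0.3686]), np.float32(0.17620575), np.float32(0.16449042), np.float32(30.431053)) 4768.0
[[0.4689 0.4764 0.053 ]
 [0.545  0.3417 0.053 ]
 [0.4019 0.2558 0.053 ]
 [0.3234 0.3893 0.053 ]]
strap (array([0.4283, 0.4307]), np.float32(0.12801115), np.float32(0.053269755), np.float32(30.583513))
strap (array([0.4221, 0.3608]), np.float32(0.11311592), np.float32(0.03887433), np.float32(29.368105))
strap (array([0.4568, 0.3117]), np.float32(0.11187018), np.float32(0.05018363), np.float32(33.795715))
```

```bash
cat >> h.py <<'E'
def R2(deg): a=np.radians(deg);return np.array([[np.cos(a),-np.sin(a)],[np.sin(a),np.cos(a)]])
TRAY=(np.array([.435,.366]),30.9); BOX=(np.array([.4425,-.3439]),-28.2); FIX=-2.2
DIAL=[BOX[0]+R2(BOX[1])@np.array([.032,y]) for y in(.08,0,-.08)]
def yaw(st=None):
    from scipy.spatial.transform import Rotation as Ro
    M=Ro.from_quat((st or r.get_state())["eef_rot"]).as_matrix();return np.degrees(np.arctan2(M[1,0],M[0,0])),M
def plan(x,y,z,yw,frm=None):
    """turn about tool z first, then tool-frame shift (cm); tool down"""
    st=r.get_state()
    p,y0=(st["tool_pos"],yaw(st)[0]) if frm is None else (np.array(frm[:3]),frm[3])
    d=np.array([x,y,z])-p;t=(y0-yw+180)%360-180
    c,s=np.cos(np.radians(yw)),np.sin(np.radians(yw))
    print("turn %.1f  shift(after turn) x %.2f y %.2f z %.2f"%(t,100*(c*d[0]+s*d[1]),100*(s*d[0]-c*d[1]),-100*d[2]))
    return x,y,z,yw
E
python3 - <<'E'
from h import *
np.set_printoptions(precision=4,suppress=True)
s=snap("top");V=cv2.cvtColor(s["bgr"],cv2.COLOR_BGR2HSV)[:,:,2]
q=[(141.25,249),(164.25,292),(166.25,250.25),(190.75,296.25),(183.25,238.25),(207.5,280)]
print((onz(s,q,.05)[:,:2]-TRAY[0])@R2(TRAY[1]))
for i,d in enumerate(DIAL):
    px=proj(s,[[*d,.121],[*d,.08]]);print(i,d,px)
    yy,xx=np.mgrid[:480,:640];m=(np.hypot(xx-px[0,0],yy-px[0,1])<13)
    m&=V>95
    for c in blobs(m,2):
        w=onz(s,c[:,0],.121)[:,:2].mean(0)-d;print("  blob",cv2.contourArea(c),c[:,0].mean(0),w,"dialang",np.radians((BOX[1]-np.degrees(np.arctan2(w[1],w[0])))%360),rectm(s,c,.121)[1:])
o=cv2.resize(s["bgr"][205:325,408:538],None,fx=5,fy=5,interpolation=cv2.INTER_CUBIC)
sd=snap("side")["bgr"][270:410,400:540]
cv2.imwrite("pics/dials.png",np.hstack([o[:400],np.zeros((400,0,3),np.uint8)]));cv2.imwrite("pics/dside.png",cv2.resize(sd,None,fx=3.5,fy=3.5,interpolation=cv2.INTER_CUBIC))
E
```

```text
[[ 0.0793  0.0496]
 [-0.0398  0.0524]
 [ 0.0455 -0.0012]
 [-0.0814  0.0024]
 [ 0.0497 -0.0511]
 [-0.0682 -0.0516]]
0 [ 0.5085 -0.2885] [[453.432  234.1071]
 [449.0935 235.6482]]
  blob 216.0 [455.3113 233.6038] [ 0.0012 -0.0043] dialang 0.8095978270018288 (np.float32(0.05820112), np.float32(0.05081042), np.float32(16.410852))
1 [ 0.4707 -0.359 ] [[484.9683 250.7883]
 [479.5106 251.7496]]
  blob 227.0 [485.9206 251.4127] [-0.0014 -0.0021] dialang 1.6591101996986803 (np.float32(0.056660198), np.float32(0.051803455), np.float32(0.11442885))
2 [ 0.4329 -0.4295] [[516.7121 267.5793]
 [510.1207 267.9531]]
  blob 229.5 [518.4554 267.5347] [ 0.0001 -0.0039] dialang 1.044242446347534 (np.float32(0.056625735), np.float32(0.04879864), np.float32(1.6929653))
```

View pics/dside.png

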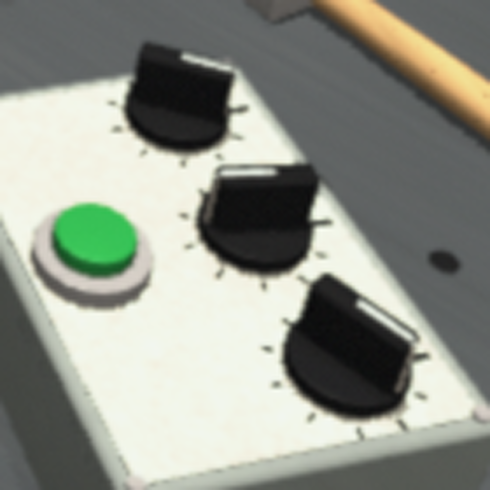

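Side crop: dial 0 pointer points to the right end (466,289), dial 1 to the left end (463,319), dial 2 to lower right (519,367), in full side-image pixels.

Run:
```python
from h import *
np.set_printoptions(precision=4,suppress=True)
s=snap("side")
for i,(a,b) in enumerate([((452.3,286.3),(466.6,289.4)),((479.1,318.6),(462.9,319.1)),((502,356.3),(518.6,367.1))]):
    P=onz(s,[a,b],.121)[:,:2];d=P[1]-P[0]
    print(i,P-DIAL[i],"ang",np.radians((BOX[1]-np.degrees(np.arctan2(d[1],d[0])))%360),"world dir",np.degrees(np.arctan2(d[1],d[0])),np.linalg.norm(d))
t=r.get_state();print(yaw(t)[0])
# lane +51: strap centre .020 ; pusher start beyond far end
def tr(x,y):return TRAY[0]+R2(TRAY[1])@np.array([x,y])
for nm,x,y in(("L start",.125,.051),("R start",.09,-.051),("M start",.09,0)): print(nm,tr(x,y))
plan(*tr(.115,.051),.12,210.9)
```

```text
0 [[-0.0019  0.0007]
 [ 0.0097 -0.0198]] ang 0.5640017441304223 world dir -60.51491957669054 0.023643287232596177
1 [[ 0.0029 -0.0027]
 [-0.0173  0.0132]] ang 3.3178418604026474 world dir 141.70166430709506 0.025740244534785635
2 [[-0.0008  0.0029]
 [-0.0008 -0.0229]] ang 1.0774827483817075 world dir -89.93521398042827 0.025819736999116355
159.7317930142223
L start [0.5161 0.474 ]
R start [0.5384 0.3685]
M start [0.5122 0.4122]
turn -51.2  shift(after turn) x -18.95 y -25.01 z 13.55
```

Emit:
step_arm:
  steps:
    - [0,0,0,0,0,-8.6,1]
    - [0,0,0,0,0,-8.6,1]
    - [0,0,0,0,0,-8.6,1]
    - [0,0,0,0,0,-8.6,1]
    - [0,0,0,0,0,-8.4,1]
    - [0,0,0,0,0,-8.4,1]
    - [0,0,0,0,0,0,1]
  force: 30

```text
clock: 1.18
tool_pos: [0.2167, 0.5862, 0.2556]
eef_rot: [-0.266, 0.964, 0.0, -0.0]
contact_force: [0.2, -0.1, 0.2]
opening: 0.229
finger_force: 0.0
```

Emit:
step_arm:
  steps:
    - [-3.1,-4.2,0,0,0,0,1]
    - [-3.1,-4.2,0,0,0,0,1]
    - [-3.1,-4.2,0,0,0,0,1]
    - [-3.1,-4.2,2,0,0,0,1]
    - [-3.1,-4.2,3,0,0,0,1]
    - [-3,-4,4,0,0,0,1]
    - [0,0,4.5,0,0,0,1]
    - [0,0,0,0,0,0,1]

```text
clock: 2.17
tool_pos: [0.5011, 0.465, 0.1181]
eef_rot: [-0.265, 0.964, -0.002, -0.003]
contact_force: [0.8, -0.7, 0.1]
opening: 0.003
finger_force: 0.0
```

```bash
cat >> h.py <<'E'
def tr(x,y):return TRAY[0]+R2(TRAY[1])@np.array([x,y])
def intray(): 
    st=r.get_state();print("tray",np.round((st["tool_pos"][:2]-TRAY[0])@R2(TRAY[1]),4),"z",round(st["tool_pos"][2],4),"yaw",round(yaw(st)[0]%360,2),"F",st["contact_force"].round(1),"open",round(st["opening"],3),"t",st["clock"])
E
python3 -c "
from h import *
intray();plan(*tr(.110,.051),.0645,210.9)"
```

```text
tray [0.1075 0.051 ] z 0.1181 yaw 210.79 F [ 0.8 -0.7  0.1] open 0.003 t 2.175
turn -0.1  shift(after turn) x -0.25 y 0.00 z 5.36
```

Emit:
step_arm:
  steps:
    - [-0.25,0,2.5,0,0,0,1]
    - [0,0,2,0,0,0,1]
    - [0,0,0.8,0,0,0,1]
    - [0,0,0,0,0,0,1]
    - [1,0,0,0,0,0,1]
    - [1,0,0,0,0,0,1]

```text
clock: 2.92
tool_pos: [0.487, 0.4583, 0.0694]
eef_rot: [-0.267, 0.964, 0.0, 0.0]
contact_force: [1.0, 0.1, -0.0]
opening: 0.006
finger_force: 0.0
```

```bash
python3 -c "
from h import *
intray()"
```

```text
tray [0.092  0.0525] z 0.0694 yaw 210.93 F [ 1.   0.1 -0. ] open 0.006 t 2.925
```

Emit:
step_arm:
  steps:
    - [-1,-0.1,0,0,0,0,1]
    - [0,0,0.45,0,0,0,1]
    - [0,0,0,0,0,0,1]

```text
clock: 3.3
tool_pos: [0.4969, 0.4625, 0.0637]
eef_rot: [-0.266, 0.964, -0.0, -0.0]
contact_force: [-0.1, 0.4, -0.7]
opening: 0.006
finger_force: 0.0
```

```bash
python3 -c "
from h import *
intray()"
```

```text
tray [0.1027 0.051 ] z 0.0637 yaw 210.9 F [-0.1  0.4 -0.7] open 0.006 t 3.3
```

Emit:
step_arm:
  steps:
    - [1.2,0,0,0,0,0,1]
    - [1.2,0,0,0,0,0,1]
    - [1.2,0,0,0,0,0,1]
    - [1.2,0,0,0,0,0,1]
    - [1.2,0,0,0,0,0,1]
    - [1.2,0,0,0,0,0,1]
    - [1.2,0,0,0,0,0,1]
    - [1.0,0,0,0,0,0,1]

```text
clock: 4.3
tool_pos: [0.4157, 0.4143, 0.0642]
eef_rot: [-0.267, 0.964, 0.0, 0.0]
contact_force: [1.0, 0.5, -0.9]
opening: 0.003
finger_force: 0.5
```

Emit:
step_arm:
  steps:
    - [0.6,0,0,0,0,0,1]
    - [0.4,0,0,0,0,0,1]
    - [0.2,0,0,0,0,0,1]
    - [0,0,0,0,0,0,1]

```text
clock: 4.8
tool_pos: [0.4057, 0.4082, 0.0642]
eef_rot: [-0.267, 0.964, 0.0, -0.0]
contact_force: [-0.1, 0.4, 0.5]
opening: 0.005
finger_force: 0.2
```

```bash
python3 -c "
from h import *
intray()
s=snap('top');a=s['bgr'][205:335,80:240];b=snap('side')['bgr'][150:280,120:280]
cv2.imwrite('pics/p1.png',cv2.resize(np.hstack([a,b]),None,fx=2.5,fy=2.5,interpolation=cv2.INTER_CUBIC))"
```

```text
tray [-0.0035  0.0513] z 0.0642 yaw 210.93 F [-0.1  0.4  0.5] open 0.005 t 4.8
```

View pics/p1.png

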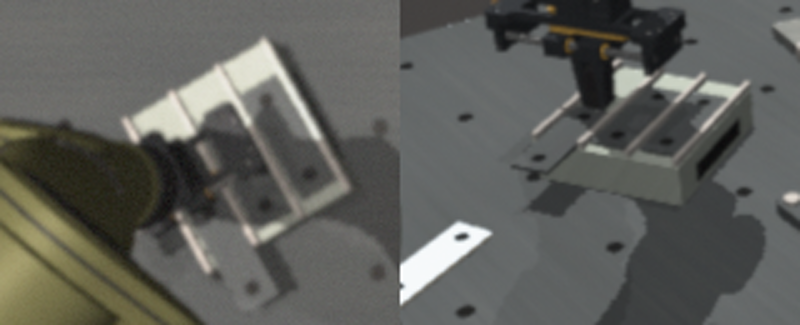

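Strap in the left lane now sticks out at the near end: its end mid at about (180,324) in the top image; others unmoved.

Emit:
step_arm:
  steps:
    - [0,0,-2,0,0,0,1]
    - [0,0,-2,0,0,0,0]
    - [2.5,0,0,0,0,0,-0.45]
    - [2.5,0,0,0,0,0,-0.45]
    - [2.5,0,0,0,0,0,-0.45]
    - [2.5,0,0,0,0,0,-0.45]
    - [0.4,0,0,0,0,0,-0.45]
    - [0,0,0,0,0,0,-0.45]

```text
clock: 5.9
tool_pos: [0.3172, 0.3554, 0.1042]
eef_rot: [-0.267, 0.964, 0.0, 0.0]
contact_force: [0.2, 0.2, 0.0]
opening: 0.72
finger_force: 0.0
```

```bash
python3 -c "
from h import *
intray();plan(*tr(-.107,.051),.0455,210.9)
s=snap('top');print((onz(s,(180,324),.05)[0,:2]-TRAY[0])@R2(30.9))"
```

```text
tray [-0.1066  0.0514] z 0.1042 yaw 210.93 F [0.2 0.2 0. ] open 0.72 t 5.9
turn 0.0  shift(after turn) x 0.04 y -0.04 z 5.87
[-0.12563619  0.05721074]
```

Emit:
step_arm:
  steps:
    - [0,0,2.5,0,0,0,-0.45]
    - [0,0,2.2,0,0,0,-0.45]
    - [0,0,1.1,0,0,0,-0.45]
    - [0,0,0,0,0,0,-0.45]
    - [0,0,0,0,0,0,1]
    - [0,0,0,0,0,0,1]
    - [0,0,0,0,0,0,1]
    - [0,0,0,0,0,0,1]
  force: 50

```text
clock: 6.95
tool_pos: [0.3168, 0.3551, 0.0465]
eef_rot: [-0.267, 0.964, 0.0, 0.0]
contact_force: [-0.2, -0.2, 2.2]
opening: 0.432
finger_force: 50.0
```

```bash
python3 -c "
from h import *
intray()
s=snap('top');a=s['bgr'][205:335,80:240];b=snap('side')['bgr'][150:280,120:280]
cv2.imwrite('pics/p2.png',cv2.resize(np.hstack([a,b]),None,fx=2.5,fy=2.5,interpolation=cv2.INTER_CUBIC))"
```

```text
tray [-0.107   0.0513] z 0.0465 yaw 210.93 F [-0.2 -0.2  2.2] open 0.432 t 6.95
```

View pics/p2.png

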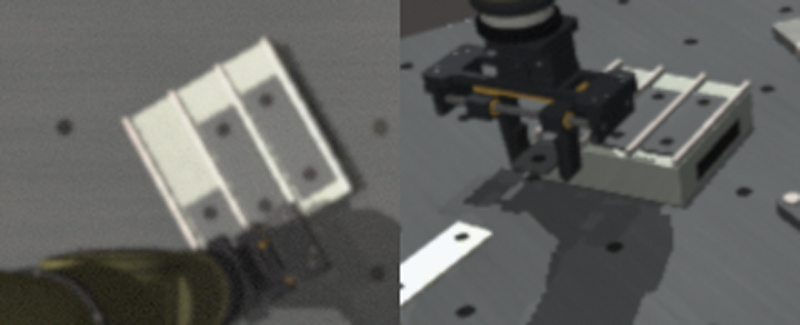

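Strap gripped (38 mm opening). Far end mid at about (159,283) in the full top image.

Emit:
step_arm:
  steps:
    - [0,0,-1,0,0,0,1]
    - [0,0,-2.5,0,0,0,1]
    - [0,0,-3.5,0,0,0,1]
    - [0,0,-2,0,0,8,1]
    - [0,0,0,0,0,8.5,1]
    - [0,0,0,0,0,8.5,1]
    - [0,0,0,0,0,8.1,1]
    - [0,0,0,0,0,0,1]

```text
clock: 8.05
tool_pos: [0.3162, 0.3544, 0.1364]
eef_rot: [0.018, 1.0, -0.0, -0.0]
contact_force: [-0.3, 0.0, -1.9]
opening: 0.441
finger_force: 50.0
```

```bash
cat >> h.py <<'E'
SEAT=[np.array([.5267,-.0332]),np.array([.5301,.0468]),np.array([.5335,.1267])]
def seatp(i,dx,dy=0): return SEAT[i]+R2(FIX)@np.array([dx,dy])
def inseat(i):
    st=r.get_state();print("seat",np.round((st["tool_pos"][:2]-SEAT[i])@R2(FIX),4),"z",round(st["tool_pos"][2],4),"yaw",round(yaw(st)[0]%360,2),"F",st["contact_force"].round(1),"open",round(st["opening"],3),"t",st["clock"])
E
python3 -c "
from h import *
s=snap('top','a3');print(s and (onz(s,(158.8,283),.05)[0,:2]-TRAY[0])@R2(30.9))
inseat(2);plan(*seatp(2,-.0465),.10,177.8)"
```

```text
[-0.01422602  0.05310325]
seat [-0.2258  0.2192] z 0.1364 yaw 177.99 F [ 0.7 -0.5 -2.1] open 0.435 t 8.1
turn 0.2  shift(after turn) x -17.93 y -21.92 z 3.64
```

Emit:
step_arm:
  steps:
    - [-3,-3.7,0,0,0,0.2,1]
    - [-3,-3.7,0,0,0,0,1]
    - [-3,-3.7,0,0,0,0,1]
    - [-3,-3.7,0,0,0,0,1]
    - [-3,-3.7,1,0,0,0,1]
    - [-2.9,-3.4,2.6,0,0,0,1]
    - [0,0,0,0,0,0,1]
    - [0,0,0,0,0,0,1]

```text
clock: 9.1
tool_pos: [0.4859, 0.1291, 0.1002]
eef_rot: [0.02, 1.0, 0.0, -0.0]
contact_force: [-0.8, 1.0, -1.6]
opening: 0.437
finger_force: 50.0
```

```bash
python3 -c "
from h import *
inseat(2);plan(*seatp(2,-.0465),.062,177.8)
s=snap('top');a=s['bgr'][140:270,220:380];b=snap('side')['bgr'][150:280,240:400]
cv2.imwrite('pics/p3.png',cv2.resize(np.hstack([a,b]),None,fx=2.5,fy=2.5,interpolation=cv2.INTER_CUBIC))"
```

```text
seat [-0.0476  0.0006] z 0.1002 yaw 177.72 F [-0.8  1.  -1.6] open 0.437 t 9.1
turn -0.1  shift(after turn) x -0.11 y -0.06 z 3.82
```

View pics/p3.png

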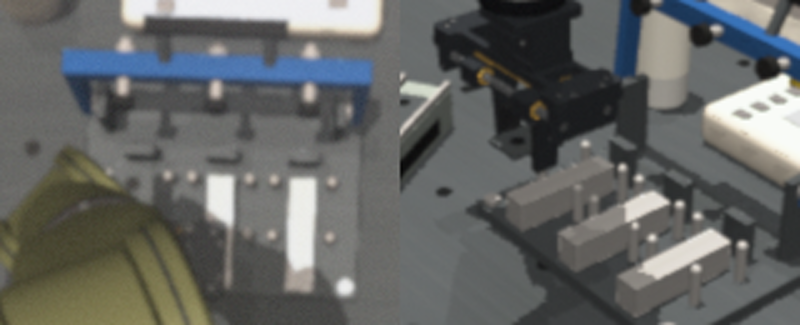

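```bash
python3 -c "
from h import *
s=snap('side');d=s['bgr'].copy()
F=lambda x,y,z:np.r_[r.get_state()['tool_pos'][:2]+R2(FIX)@np.array([x,y]),z]
print(np.round(proj(s,[F(.094,.02,.1),F(.094,-.02,.1),F(-.026,-.02,.1),F(-.026,.02,.1)])).tolist())
cv2.imwrite('pics/p4.png',cv2.resize(d[150:270,250:400],None,fx=5,fy=5,interpolation=cv2.INTER_CUBIC))"
```

```text
[[317.0, 190.0], [328.0, 196.0], [286.0, 213.0], [275.0, 206.0]]
```

View pics/p4.png

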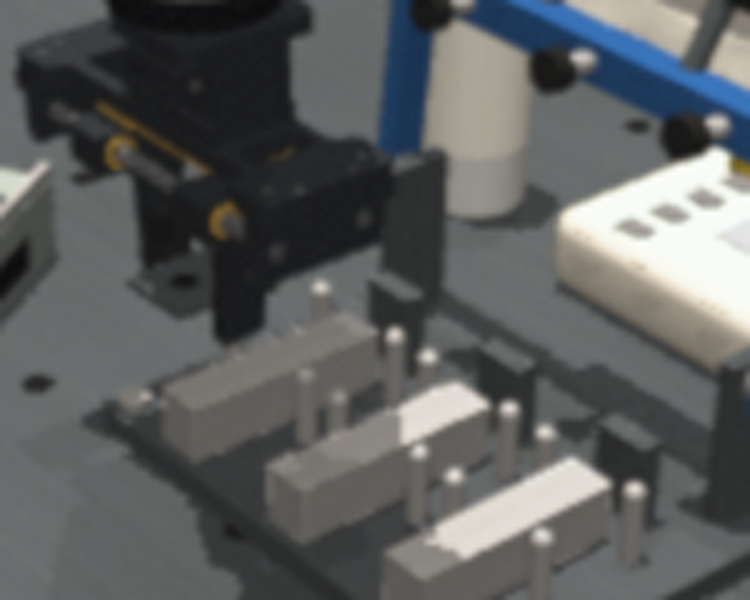

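The strap is held level; its near end (287,213 in the side image) matches the projection, the rest hidden by the gripper body. Lowering.

Emit:
step_arm:
  steps:
    - [-0.1,-0.05,2,0,0,0,1]
    - [0,0,1.5,0,0,0,1]
    - [0,0,0.8,0,0,0,1]
    - [0,0,0.6,0,0,0,1]
    - [0,0,0.3,0,0,0,1]
    - [0,0,0,0,0,0,1]
    - [0,0,0,0,0,0,1]

```text
clock: 10.12
tool_pos: [0.4876, 0.1281, 0.0484]
eef_rot: [0.021, 1.0, 0.0, 0.0]
contact_force: [0.2, -0.1, -2.1]
opening: 0.437
finger_force: 50.0
```

```bash
python3 -c "
from h import *
inseat(2)"
```

```text
seat [-0.0459 -0.0004] z 0.0484 yaw 177.62 F [ 0.2 -0.1 -2.1] open 0.437 t 10.125
```

Emit:
step_arm:
  steps:
    - [0,0,0.15,0,0,0.1,1]
    - [-0.4,0,0,0,0,0,1]
    - [-0.4,0,0,0,0,0,1]
    - [-0.2,0,0,0,0,0,1]
    - [0,0,0,0,0,0,1]

```text
clock: 10.75
tool_pos: [0.4978, 0.1276, 0.0468]
eef_rot: [0.022, 1.0, 0.0, 0.0]
contact_force: [-0.3, -1.0, 1.3]
opening: 0.439
finger_force: 50.0
```

```bash
python3 -c "
from h import *
inseat(2)"
```

```text
seat [-0.0357 -0.0005] z 0.0468 yaw 177.51 F [-0.3 -1.   1.3] open 0.439 t 10.75
```

Emit:
step_arm:
  steps:
    - [-0.15,0,0,0,0,0,1]
    - [-0.15,0,0,0,0,0,1]
    - [-0.1,0,0,0,0,0,1]
    - [0,0,0,0,0,0,1]

```text
clock: 11.25
tool_pos: [0.5012, 0.1274, 0.0468]
eef_rot: [0.022, 1.0, -0.0, -0.0]
contact_force: [-4.3, -0.2, 6.0]
opening: 0.437
finger_force: 50.0
```

```bash
python3 -c "
from h import *
inseat(2)"
```

```text
seat [-0.0323 -0.0005] z 0.0468 yaw 177.53 F [-4.3 -0.2  6. ] open 0.437 t 11.25
```

Emit:
step_arm:
  steps:
    - [-0.15,0,0,0,0,0,1]
    - [0,0,0,0,0,0,1]
    - [0,0,0,0,0,0,1]

```text
clock: 11.62
tool_pos: [0.5018, 0.1274, 0.0467]
eef_rot: [0.021, 1.0, -0.0, -0.001]
contact_force: [-5.0, -0.0, 6.8]
opening: 0.435
finger_force: 50.0
```

```bash
python3 -c "
from h import *
inseat(2)"
```

```text
seat [-0.0317 -0.0005] z 0.0467 yaw 177.55 F [-5.  -0.   6.8] open 0.435 t 11.625
```

Emit:
step_arm:
  steps:
    - [-0.2,0,-0.05,0,0,0,1]
    - [0,0,0,0,0,0,1]
    - [0,0,0,0,0,0,1]

```text
clock: 12.0
tool_pos: [0.5019, 0.1272, 0.0468]
eef_rot: [0.021, 1.0, -0.001, -0.003]
contact_force: [-8.1, 0.5, 4.2]
opening: 0.437
finger_force: 50.0
```

```bash
python3 -c "
from h import *
inseat(2)"
```

```text
seat [-0.0316 -0.0007] z 0.0468 yaw 177.6 F [-8.1  0.5  4.2] open 0.437 t 12.0
```

Emit:
step_arm:
  steps:
    - [0,0,0,0,0,0,-0.36]
    - [0,0,0,0,0,0,-0.36]
    - [0,0,0,0,0,0,-0.36]
    - [0,0,-2,0,0,0,-0.36]
    - [0,0,-3.5,0,0,0,-0.36]
    - [0,0,-4.0,0,0,-8.3,0.2]
    - [0,0,0,0,0,-8.3,1]
    - [0,0,0,0,0,-8.3,1]

```text
clock: 13.0
tool_pos: [0.5058, 0.1272, 0.1429]
eef_rot: [-0.196, 0.981, -0.0, 0.001]
contact_force: [0.4, -0.6, -0.9]
opening: 0.365
finger_force: 0.0
```

Emit:
step_arm:
  steps:
    - [0,0,0,0,0,-8.4,1]
    - [0,0,0,0,0,0,1]

```text
clock: 13.25
tool_pos: [0.5053, 0.1271, 0.1422]
eef_rot: [-0.265, 0.964, 0.0, 0.0]
contact_force: [0.6, -0.7, 0.1]
opening: 0.136
finger_force: 0.0
```

```bash
python3 -c "
from h import *
intray();plan(*tr(.075,0),.12,210.9)
plan(*tr(.075,0),.064,210.9)"
```

```text
tray [-0.0623 -0.2411] z 0.1422 yaw 210.7 F [ 0.6 -0.7  0.1] open 0.136 t 13.25
turn -0.2  shift(after turn) x -13.73 y 24.11 z 2.22
turn -0.2  shift(after turn) x -13.73 y 24.11 z 7.82
```

Emit:
step_arm:
  steps:
    - [-2.3,4.0,0,0,0,-0.2,1]
    - [-2.3,4.0,0,0,0,0,1]
    - [-2.3,4.0,0,0,0,0,1]
    - [-2.3,4.0,0,0,0,0,1]
    - [-2.3,4.0,0,0,0,0,1]
    - [-2.2,4.1,0,0,0,0,1]
    - [0,0,3,0,0,0,1]
    - [0,0,1,0,0,0,1]

```text
clock: 14.25
tool_pos: [0.4974, 0.4038, 0.1004]
eef_rot: [-0.267, 0.964, -0.001, -0.001]
contact_force: [0.0, -1.1, -0.4]
opening: 0.007
finger_force: 0.0
```

```bash
python3 -c "
from h import *
intray();plan(*tr(.075,0),.064,210.9)
s=snap('top','a5');V=cv2.cvtColor(s['bgr'],cv2.COLOR_BGR2HSV)[:,:,2]
for i in range(3):
  q=[[*seatp(i,x,y),.05] for y in (0,-.0165,.0165) for x in np.arange(-.07,.07,.005)];print(i,[int(V[int(round(b)),int(round(a))]) for a,b in proj(s,q)])
"
```

```text
tray [0.073  0.0003] z 0.1004 yaw 210.96 F [ 0.  -1.1 -0.4] open 0.007 t 14.25
turn 0.1  shift(after turn) x -0.20 y -0.03 z 3.64
0 [113, 188, 236, 242, 241, 241, 241, 240, 241, 241, 241, 241, 240, 240, 240, 240, 241, 241, 241, 241, 240, 241, 239, 202, 124, 100, 82, 131, 131, 118, 133, 135, 135, 138, 140, 138, 127, 129, 129, 130, 132, 129, 124, 128, 131, 134, 140, 139, 138, 127, 126, 128, 126, 121, 114, 96, 99, 106, 110, 129, 133, 155, 151, 146, 144, 132, 132, 130, 130, 130, 128, 133, 134, 162, 154, 157, 147, 141, 136, 128, 130, 128, 129, 119, 116, 118, 121]
1 [122, 206, 239, 241, 241, 241, 240, 241, 240, 240, 240, 240, 240, 241, 241, 241, 240, 242, 240, 240, 240, 241, 232, 152, 117, 87, 91, 121, 125, 103, 124, 117, 122, 122, 122, 121, 123, 103, 97, 101, 105, 107, 107, 120, 122, 122, 123, 122, 122, 110, 105, 107, 124, 115, 91, 79, 93, 110, 108, 134, 135, 134, 148, 142, 133, 132, 134, 130, 125, 121, 127, 130, 130, 149, 143, 138, 134, 128, 125, 118, 121, 125, 126, 124, 107, 121, 121]
2 [71, 130, 114, 84, 75, 58, 62, 108, 130, 129, 130, 129, 130, 127, 129, 128, 129, 128, 129, 130, 126, 105, 85, 90, 118, 126, 113, 123, 121, 77, 80, 80, 85, 82, 91, 122, 129, 128, 132, 130, 126, 128, 130, 126, 126, 128, 131, 128, 129, 129, 127, 129, 127, 125, 120, 90, 79, 98, 72, 81, 82, 80, 107, 133, 130, 128, 131, 121, 119, 113, 126, 136, 135, 129, 129, 129, 127, 126, 123, 122, 124, 127, 128, 118, 115, 123, 118]
```

Emit:
step_arm:
  steps:
    - [-0.2,0,1.8,0,0,0,1]
    - [0,0,1.2,0,0,0,1]
    - [0,0,0.6,0,0,0,1]
    - [0,0,0,0,0,0,1]
    - [0,0,0,0,0,0,1]

```text
clock: 14.92
tool_pos: [0.5002, 0.4058, 0.0666]
eef_rot: [-0.267, 0.964, 0.0, 0.0]
contact_force: [-0.2, 0.5, 0.5]
opening: 0.006
finger_force: 0.0
```

```bash
python3 -c "
from h import *
intray()
s=snap('top','a6');V=cv2.cvtColor(s['bgr'],cv2.COLOR_BGR2HSV)[:,:,2]
for y in (-.051,0):
  q=[[*tr(x,y-.01),.05] for x in np.arange(-.12,.09,.005)];print(y,[int(V[int(round(b)),int(round(a))]) for a,b in proj(s,q)])
"
```

```text
tray [0.0764 0.0007] z 0.0666 yaw 211.02 F [-0.2  0.5  0.5] open 0.006 t 14.925
-0.051 [99, 102, 102, 102, 101, 101, 83, 151, 215, 212, 178, 118, 117, 113, 114, 114, 114, 115, 115, 115, 113, 94, 69, 71, 67, 67, 70, 75, 72, 77, 73, 67, 65, 76, 102, 128, 110, 54, 56, 65, 60, 55]
0 [77, 74, 77, 87, 90, 93, 99, 101, 110, 110, 114, 114, 111, 111, 109, 112, 111, 110, 108, 111, 109, 114, 108, 106, 108, 106, 108, 102, 97, 102, 96, 87, 95, 96, 93, 96, 107, 124, 127, 127, 133, 132]
```

Emit:
step_arm:
  steps:
    - [0,-0.05,0.25,0,0,0,1]
    - [1.0,0,0,0,0,0,1]
    - [1.2,0,0,0,0,0,1]
    - [1.2,0,0,0,0,0,1]
    - [1.2,0,0,0,0,0,1]
    - [1.2,0,0,0,0,0,1]
    - [0.9,0,0,0,0,0,1]
    - [0.6,0,0,0,0,0,1]

```text
clock: 15.98
tool_pos: [0.4374, 0.3674, 0.0639]
eef_rot: [-0.268, 0.964, 0.0, 0.0]
contact_force: [0.8, -0.3, 0.7]
opening: 0.008
finger_force: 0.5
```

Emit:
step_arm:
  steps:
    - [0.4,0,0,0,0,0,1]
    - [0.2,0,0,0,0,0,1]
    - [0,0,0,0,0,0,1]

```text
clock: 16.35
tool_pos: [0.4326, 0.3645, 0.0637]
eef_rot: [-0.267, 0.964, 0.0, 0.0]
contact_force: [0.6, 0.2, 0.3]
opening: 0.008
finger_force: 0.4
```

```bash
python3 -c "
from h import *
intray()
s=snap('top');a=s['bgr'][205:335,80:240];b=snap('side')['bgr'][150:280,120:280]
cv2.imwrite('pics/p5.png',cv2.resize(np.hstack([a,b]),None,fx=2.5,fy=2.5,interpolation=cv2.INTER_CUBIC))"
```

```text
tray [-0.0028 -0.    ] z 0.0637 yaw 211.03 F [0.6 0.2 0.3] open 0.008 t 16.35
```

View pics/p5.png

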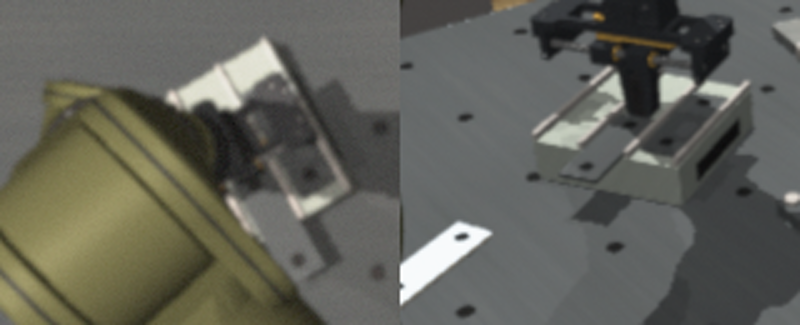

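The middle-lane strap sticks out at the near end (end about (202,314) top view). Now grip it.

Emit:
step_arm:
  steps:
    - [0,0,-2,0,0,0,1]
    - [0,0,-2,0,0,0,0]
    - [2.5,0,0,0,0,0,-0.45]
    - [2.5,0,0,0,0,0,-0.45]
    - [2.5,0,0,0,0,0,-0.45]
    - [2.5,0,0,0,0,0,-0.45]
    - [0.4,0,0,0,0,0,-0.45]
    - [0,0,0,0,0,0,-0.45]

```text
clock: 17.45
tool_pos: [0.3439, 0.3112, 0.1036]
eef_rot: [-0.268, 0.964, 0.0, 0.0]
contact_force: [0.2, 0.3, 0.5]
opening: 0.724
finger_force: 0.0
```

Emit:
step_arm:
  steps:
    - [0,0,2.5,0,0,0,-0.45]
    - [0,0,2.2,0,0,0,-0.45]
    - [0,0,1.1,0,0,0,-0.45]
    - [0,0,0,0,0,0,-0.45]
    - [0,0,0,0,0,0,1]
    - [0,0,0,0,0,0,1]
    - [0,0,0,0,0,0,1]
    - [0,0,0,0,0,0,1]
  force: 50

```text
clock: 18.45
tool_pos: [0.3437, 0.311, 0.046]
eef_rot: [-0.267, 0.964, 0.0, 0.0]
contact_force: [0.4, 0.8, 2.5]
opening: 0.435
finger_force: 50.0
```

```bash
python3 -c "
from h import *
intray()"
```

```text
tray [-0.1066 -0.0003] z 0.046 yaw 211.03 F [0.4 0.8 2.5] open 0.435 t 18.45
```

Emit:
step_arm:
  steps:
    - [0,0,-1,0,0,0,1]
    - [0,0,-2.5,0,0,0,1]
    - [0,0,-3.5,0,0,0,1]
    - [0,0,-2,0,0,8.2,1]
    - [0,0,0,0,0,8.3,1]
    - [0,0,0,0,0,8.3,1]
    - [0,0,0,0,0,8.4,1]
    - [0,0,0,0,0,0,1]

```text
clock: 19.45
tool_pos: [0.3432, 0.3104, 0.1361]
eef_rot: [0.018, 1.0, -0.0, -0.0]
contact_force: [-0.6, -1.2, -1.4]
opening: 0.439
finger_force: 50.0
```

```bash
python3 -c "
from h import *
inseat(1);plan(*seatp(1,-.0465),.10,177.8)"
```

```text
seat [-0.1969  0.2562] z 0.1361 yaw 177.92 F [-0.6 -1.2 -1.4] open 0.439 t 19.45
turn 0.1  shift(after turn) x -15.04 y -25.62 z 3.61
```

Emit:
step_arm:
  steps:
    - [-2.5,-4.3,0,0,0,0.1,1]
    - [-2.5,-4.3,0,0,0,0,1]
    - [-2.5,-4.3,0,0,0,0,1]
    - [-2.5,-4.3,0,0,0,0,1]
    - [-2.5,-4.3,0,0,0,0,1]
    - [-2.5,-4.1,1.6,0,0,0,1]
    - [0,0,2.0,0,0,0,1]
    - [0,0,0,0,0,0,1]

```text
clock: 20.45
tool_pos: [0.4823, 0.0483, 0.0989]
eef_rot: [0.019, 1.0, -0.0, -0.001]
contact_force: [-0.8, -0.8, -1.3]
opening: 0.434
finger_force: 50.0
```

```bash
python3 -c "
from h import *
inseat(1);plan(*seatp(1,-.0465),.048,177.8)"
```

```text
seat [-0.0478 -0.0003] z 0.0989 yaw 177.8 F [-0.8 -0.8 -1.3] open 0.434 t 20.45
turn 0.0  shift(after turn) x -0.13 y 0.03 z 5.09
```

Emit:
step_arm:
  steps:
    - [-0.1,0,2,0,0,0,1]
    - [0,0,1.5,0,0,0,1]
    - [0,0,0.8,0,0,0,1]
    - [0,0,0.6,0,0,0,1]
    - [0,0,0.25,0,0,0,1]
    - [0,0,0,0,0,0,1]
    - [0,0,0,0,0,0,1]

```text
clock: 21.32
tool_pos: [0.4844, 0.049, 0.0485]
eef_rot: [0.02, 1.0, 0.0, 0.0]
contact_force: [0.6, 0.1, -2.5]
opening: 0.437
finger_force: 50.0
```

```bash
python3 -c "
from h import *
inseat(1)"
```

```text
seat [-0.0457  0.0005] z 0.0485 yaw 177.73 F [ 0.6  0.1 -2.5] open 0.437 t 21.325
```

Emit:
step_arm:
  steps:
    - [0,0,0.15,0,0,0,1]
    - [-0.4,0,0,0,0,0,1]
    - [-0.4,0,0,0,0,0,1]
    - [-0.3,0,0,0,0,0,1]
    - [-0.2,0,0,0,0,0,1]
    - [-0.2,0,0,0,0,0,1]
    - [0,0,0,0,0,0,1]

```text
clock: 22.2
tool_pos: [0.4987, 0.0484, 0.0466]
eef_rot: [0.02, 1.0, -0.0, -0.001]
contact_force: [-3.1, 0.7, -0.6]
opening: 0.434
finger_force: 50.0
```

```bash
python3 -c "
from h import *
inseat(1)"
```

```text
seat [-0.0315  0.0004] z 0.0466 yaw 177.73 F [-3.1  0.7 -0.6] open 0.434 t 22.2
```

Emit:
step_arm:
  steps:
    - [-0.2,0,0.05,0,0,0,1]
    - [-0.1,0,0,0,0,0,1]
    - [0,0,0,0,0,0,1]

```text
clock: 22.58
tool_pos: [0.4988, 0.0483, 0.0462]
eef_rot: [0.019, 1.0, -0.001, -0.003]
contact_force: [-8.8, 0.3, 5.7]
opening: 0.442
finger_force: 50.0
```

```bash
python3 -c "
from h import *
inseat(1)"
```

```text
seat [-0.0313  0.0003] z 0.0462 yaw 177.8 F [-8.8  0.3  5.7] open 0.442 t 22.575
```

Emit:
step_arm:
  steps:
    - [0,0,0,0,0,0,-0.36]
    - [0,0,0,0,0,0,-0.36]
    - [0,0,0,0,0,0,-0.36]
    - [0,0,-2,0,0,0,-0.36]
    - [0,0,-3.5,0,0,0,-0.36]
    - [0,0,-4.0,0,0,-8.3,0.2]
    - [0,0,0,0,0,-8.3,1]
    - [0,0,0,0,0,-8.3,1]

```text
clock: 23.58
tool_pos: [0.503, 0.048, 0.1419]
eef_rot: [-0.198, 0.98, -0.0, 0.001]
contact_force: [0.2, -0.2, -0.2]
opening: 0.366
finger_force: 0.0
```

Emit:
step_arm:
  steps:
    - [0,0,0,0,0,-8.3,1]
    - [0,0,0,0,0,0,1]

```text
clock: 23.82
tool_pos: [0.5025, 0.0481, 0.1411]
eef_rot: [-0.266, 0.964, 0.0, 0.0]
contact_force: [-0.6, 0.2, 0.3]
opening: 0.137
finger_force: 0.0
```

```bash
python3 -c "
from h import *
intray();plan(*tr(.080,-.051),.064,210.9)
s=snap('top','a7');V=cv2.cvtColor(s['bgr'],cv2.COLOR_BGR2HSV)[:,:,2]
for y in (-.051,0,.051):
  q=[[*tr(x,y),.05] for x in np.arange(-.13,.09,.005)];print(y,[int(V[int(round(b)),int(round(a))]) for a,b in proj(s,q)])
"
```

```text
tray [-0.1053 -0.3075] z 0.1411 yaw 210.8 F [-0.6  0.2  0.3] open 0.137 t 23.825
turn -0.1  shift(after turn) x -18.53 y 25.65 z 7.71
-0.051 [114, 109, 107, 109, 110, 109, 111, 105, 87, 146, 223, 226, 182, 124, 120, 88, 79, 96, 121, 125, 125, 125, 125, 125, 124, 124, 125, 121, 126, 123, 122, 109, 77, 83, 101, 122, 174, 222, 223, 224, 224, 223, 220, 167]
0 [110, 108, 109, 108, 107, 106, 106, 103, 86, 143, 219, 220, 221, 219, 219, 218, 219, 218, 219, 217, 217, 218, 217, 217, 219, 220, 219, 218, 219, 219, 219, 219, 219, 221, 219, 222, 220, 222, 222, 222, 222, 221, 218, 184]
0.051 [104, 103, 106, 105, 104, 107, 104, 98, 83, 119, 214, 219, 217, 216, 216, 217, 218, 218, 214, 213, 216, 218, 217, 214, 216, 212, 216, 212, 214, 213, 212, 213, 213, 218, 217, 215, 214, 217, 218, 216, 216, 217, 216, 163]
```

Emit:
step_arm:
  steps:
    - [-3.1,4.3,0,0,0,-0.1,1]
    - [-3.1,4.3,0,0,0,0,1]
    - [-3.1,4.3,0,0,0,0,1]
    - [-3.1,4.3,0,0,0,0,1]
    - [-3.1,4.3,0,0,0,0,1]
    - [-3.1,4.1,0,0,0,0,1]
    - [0,0,3,0,0,0,1]
    - [0,0,1,0,0,0,1]

```text
clock: 24.88
tool_pos: [0.5288, 0.3629, 0.0993]
eef_rot: [-0.267, 0.964, -0.001, -0.001]
contact_force: [-0.2, -1.1, -0.5]
opening: 0.006
finger_force: 0.0
```

Emit:
step_arm:
  steps:
    - [0,0,1.8,0,0,0,1]
    - [0,0,0.8,0,0,0,1]
    - [0,0,0.4,0,0,0,1]
    - [0,0,0,0,0,0,1]
    - [0,0,0,0,0,0,1]

```text
clock: 25.5
tool_pos: [0.53, 0.3638, 0.0718]
eef_rot: [-0.267, 0.964, 0.0, 0.0]
contact_force: [-0.0, -1.0, 1.0]
opening: 0.007
finger_force: 0.0
```

```bash
python3 -c "
from h import *
intray()"
```

```text
tray [ 0.0804 -0.0507] z 0.0718 yaw 211.01 F [-0. -1.  1.] open 0.007 t 25.5
```

Emit:
step_arm:
  steps:
    - [0,0,0.8,0,0,0,1]
    - [0.5,0,0,0,0,0,1]
    - [1.2,0,0,0,0,0,1]
    - [1.2,0,0,0,0,0,1]
    - [1.2,0,0,0,0,0,1]
    - [1.2,0,0,0,0,0,1]
    - [1.2,0,0,0,0,0,1]
    - [0.8,0,0,0,0,0,1]

```text
clock: 26.5
tool_pos: [0.4668, 0.3257, 0.0633]
eef_rot: [-0.268, 0.964, 0.0, 0.0]
contact_force: [0.3, 0.5, -0.9]
opening: 0.001
finger_force: 0.5
```

Emit:
step_arm:
  steps:
    - [0.6,0,0,0,0,0,1]
    - [0.3,0,0,0,0,0,1]
    - [0.2,0,0,0,0,0,1]
    - [0,0,0,0,0,0,1]

```text
clock: 27.0
tool_pos: [0.4577, 0.3203, 0.0632]
eef_rot: [-0.268, 0.964, 0.0, 0.0]
contact_force: [0.6, 0.2, 0.3]
opening: 0.003
finger_force: 0.3
```

```bash
python3 -c "
from h import *
intray()
s=snap('top','a8');V=cv2.cvtColor(s['bgr'],cv2.COLOR_BGR2HSV)[:,:,2]
for y in (-.060,-.051,-.042):
  q=[[*tr(x,y),.05] for x in np.arange(-.17,-.02,.005)];print(y,[int(V[int(round(b)),int(round(a))]) for a,b in proj(s,q)])"
```

```text
tray [-0.004  -0.0509] z 0.0632 yaw 211.03 F [0.6 0.2 0.3] open 0.003 t 27.0
-0.06 [74, 72, 74, 82, 86, 87, 90, 89, 96, 94, 93, 102, 101, 106, 104, 102, 105, 112, 109, 106, 108, 108, 110, 108, 108, 111, 115, 115, 122, 122, 122]
-0.051 [80, 82, 80, 83, 84, 79, 81, 72, 72, 76, 82, 83, 91, 98, 100, 94, 85, 70, 65, 61, 63, 65, 70, 74, 71, 74, 85, 81, 88, 85, 78]
-0.042 [91, 92, 90, 88, 88, 89, 85, 81, 84, 88, 94, 97, 99, 98, 101, 99, 85, 57, 68, 82, 84, 92, 96, 101, 106, 108, 111, 114, 117, 119, 126]
```

Emit:
step_arm:
  steps:
    - [0,0,-2,0,0,0,1]
    - [0,0,-2,0,0,0,0]
    - [2.5,0,0,0,0,0,-0.45]
    - [2.5,0,0,0,0,0,-0.45]
    - [2.5,0,0,0,0,0,-0.45]
    - [2.5,0,0,0,0,0,-0.45]
    - [0.3,0,0,0,0,0,-0.45]
    - [0,0,0,0,0,0,-0.45]

```text
clock: 28.05
tool_pos: [0.3702, 0.2678, 0.1032]
eef_rot: [-0.267, 0.964, 0.0, 0.0]
contact_force: [0.8, 1.5, -0.1]
opening: 0.723
finger_force: 0.0
```

Emit:
step_arm:
  steps:
    - [0,0,2.5,0,0,0,-0.45]
    - [0,0,2.2,0,0,0,-0.45]
    - [0,0,1.1,0,0,0,-0.45]
    - [0,0,0,0,0,0,-0.45]
    - [0,0,0,0,0,0,1]
    - [0,0,0,0,0,0,1]
    - [0,0,0,0,0,0,1]
    - [0,0,0,0,0,0,1]
  force: 50

```text
clock: 29.05
tool_pos: [0.3697, 0.2675, 0.0454]
eef_rot: [-0.267, 0.964, 0.0, 0.0]
contact_force: [-0.5, 0.5, 1.2]
opening: 0.432
finger_force: 54.0
```

```bash
python3 -c "
from h import *
intray()"
```

```text
tray [-0.1067 -0.051 ] z 0.0454 yaw 211.03 F [-0.5  0.5  1.2] open 0.432 t 29.05
```

Emit:
step_arm:
  steps:
    - [0,0,-1,0,0,0,1]
    - [0,0,-2.5,0,0,0,1]
    - [0,0,-3.5,0,0,0,1]
    - [0,0,-2,0,0,8.2,1]
    - [0,0,0,0,0,8.3,1]
    - [0,0,0,0,0,8.3,1]
    - [0,0,0,0,0,8.4,1]
    - [0,0,0,0,0,0,1]

```text
clock: 30.05
tool_pos: [0.3693, 0.2667, 0.1351]
eef_rot: [0.018, 1.0, -0.001, -0.0]
contact_force: [-0.5, 0.2, -1.6]
opening: 0.436
finger_force: 54.3
```

```bash
python3 -c "
from h import *
inseat(0);plan(*seatp(0,-.0465),.10,177.8)"
```

```text
seat [-0.1688  0.2936] z 0.1351 yaw 177.91 F [-0.5  0.2 -1.6] open 0.436 t 30.05
turn 0.1  shift(after turn) x -12.23 y -29.36 z 3.51
```

Emit:
step_arm:
  steps:
    - [-2,-4.9,0,0,0,0.1,1]
    - [-2,-4.9,0,0,0,0,1]
    - [-2,-4.9,0,0,0,0,1]
    - [-2,-4.9,0,0,0,0,1]
    - [-2,-4.9,0,0,0,0,1]
    - [-2.2,-4.9,1.5,0,0,0,1]
    - [0,0,2.0,0,0,0,1]
    - [0,0,0,0,0,0,1]

```text
clock: 31.05
tool_pos: [0.4788, -0.0322, 0.0991]
eef_rot: [0.019, 1.0, -0.0, -0.001]
contact_force: [0.2, 0.2, -1.7]
opening: 0.432
finger_force: 54.3
```

```bash
python3 -c "
from h import *
inseat(0);plan(*seatp(0,-.0465),.048,177.8)
s=snap('side');a=s['bgr'][140:300,230:450]
b=snap('top')['bgr'][140:270,220:380]
cv2.imwrite('pics/p6.png',cv2.resize(a,None,fx=3.5,fy=3.5,interpolation=cv2.INTER_CUBIC))"
```

```text
seat [-0.0479 -0.0008] z 0.0991 yaw 177.78 F [ 0.2  0.2 -1.7] open 0.432 t 31.05
turn -0.0  shift(after turn) x -0.14 y 0.08 z 5.11
```

View pics/p6.png

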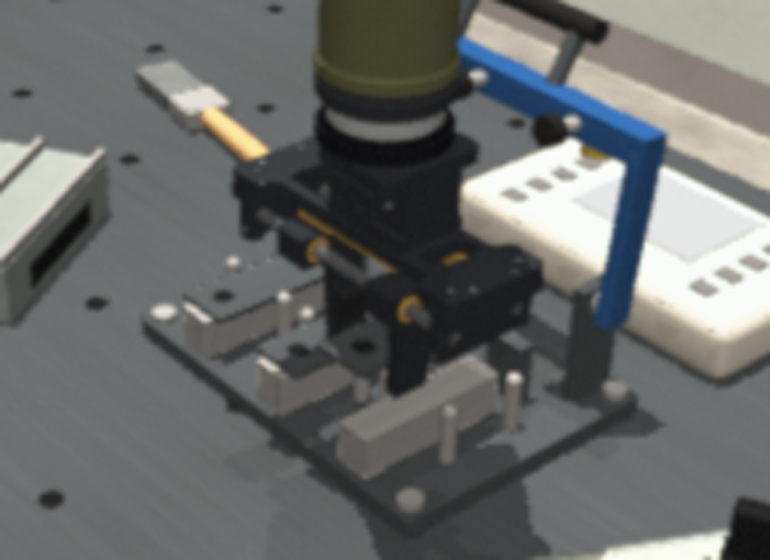

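Two straps lie in the left and middle seats (near ends about (287,232) and (310,245) in the side image); the third is held level over the right seat. Lowering.

Emit:
step_arm:
  steps:
    - [-0.1,0.05,2,0,0,0,1]
    - [0,0,1.5,0,0,0,1]
    - [0,0,0.8,0,0,0,1]
    - [0,0,0.6,0,0,0,1]
    - [0,0,0.25,0,0,0,1]
    - [0,0,0,0,0,0,1]
    - [0,0,0,0,0,0,1]

```text
clock: 32.02
tool_pos: [0.481, -0.031, 0.0489]
eef_rot: [0.02, 1.0, 0.0, 0.0]
contact_force: [0.4, -0.8, -2.8]
opening: 0.43
finger_force: 54.3
```

Emit:
step_arm:
  steps:
    - [0,0,0.15,0,0,0,1]
    - [-0.4,0,0,0,0,0,1]
    - [-0.4,0,0,0,0,0,1]
    - [-0.3,0,0,0,0,0,1]
    - [0,0,0,0,0,0,1]

```text
clock: 32.65
tool_pos: [0.4922, -0.0315, 0.0471]
eef_rot: [0.02, 1.0, 0.0, 0.0]
contact_force: [-0.4, -0.2, -2.8]
opening: 0.434
finger_force: 54.3
```

```bash
python3 -c "
from h import *
inseat(0)"
```

```text
seat [-0.0345  0.0004] z 0.0471 yaw 177.7 F [-0.4 -0.2 -2.8] open 0.434 t 32.65
```

Emit:
step_arm:
  steps:
    - [0,0,0.1,0,0,0,1]
    - [0,0,0.1,0,0,0,1]
    - [-0.2,0,0,0,0,0,1]
    - [-0.2,0,0,0,0,0,1]
    - [-0.2,0,0,0,0,0,1]
    - [0,0,0,0,0,0,1]

```text
clock: 33.4
tool_pos: [0.496, -0.0318, 0.0455]
eef_rot: [0.02, 1.0, -0.0, -0.001]
contact_force: [-4.2, 0.4, 4.6]
opening: 0.434
finger_force: 53.6
```

```bash
python3 -c "
from h import *
inseat(0)"
```

```text
seat [-0.0307  0.0003] z 0.0455 yaw 177.76 F [-4.2  0.4  4.6] open 0.434 t 33.4
```

Emit:
step_arm:
  steps:
    - [-0.2,0,0,0,0,0,1]
    - [-0.1,0,0,0,0,0,1]
    - [0,0,0,0,0,0,1]

```text
clock: 33.78
tool_pos: [0.4963, -0.0318, 0.0455]
eef_rot: [0.019, 1.0, -0.001, -0.004]
contact_force: [-8.8, 1.2, 9.5]
opening: 0.43
finger_force: 53.2
```

```bash
python3 -c "
from h import *
inseat(0)"
```

```text
seat [-0.0305  0.0002] z 0.0455 yaw 177.79 F [-8.8  1.2  9.5] open 0.43 t 33.775
```

Emit:
step_arm:
  steps:
    - [0,0,0,0,0,0,-0.36]
    - [0,0,0,0,0,0,-0.36]
    - [0,0,0,0,0,0,-0.36]
    - [0,0,-2,0,0,0,-0.36]
    - [0,0,-4,0,0,0,-0.36]
    - [0,0,-5,0,0,0,-0.36]
    - [0,-4,-5,0,0,0,0]
    - [0,-5,-4,0,0,0,0]

```text
clock: 34.78
tool_pos: [0.4981, -0.1196, 0.2452]
eef_rot: [0.018, 1.0, 0.0, 0.001]
contact_force: [1.4, -1.5, -0.1]
opening: 0.502
finger_force: 0.0
```

Emit:
step_arm:
  steps:
    - [0,-5,0,0,0,8,0]
    - [0,-5,0,0,0,8,0]
    - [0,-4,0,0,0,8,0]
    - [0,0,0,0,0,8,0]

```text
clock: 35.28
tool_pos: [0.472, -0.2613, 0.2425]
eef_rot: [0.301, 0.954, -0.001, -0.0]
contact_force: [-0.1, 1.0, -0.5]
opening: 0.502
finger_force: 0.0
```

```bash
python3 -c "
from h import *
t=snap('top','t9')['bgr'];s=snap('side','s9')['bgr']
a=cv2.resize(t[135:270,235:385],None,fx=2.66,fy=2.66,interpolation=cv2.INTER_CUBIC)
b=cv2.resize(s[110:300,260:430],None,fx=2.35,fy=2.35,interpolation=cv2.INTER_CUBIC)
o=np.zeros((450,800,3),np.uint8);o[:a.shape[0],:a.shape[1]]=a;o[:b.shape[0],400:400+b.shape[1]]=b[:,:400]
cv2.imwrite('pics/p7.png',o);print(a.shape,b.shape,r.get_state()['tool_pos'],yaw()[0])"
```

```text
(359, 399, 3) (446, 400, 3) [ 0.47370627 -0.25750916  0.24299158] 145.60309057125104
```

View pics/p7.png

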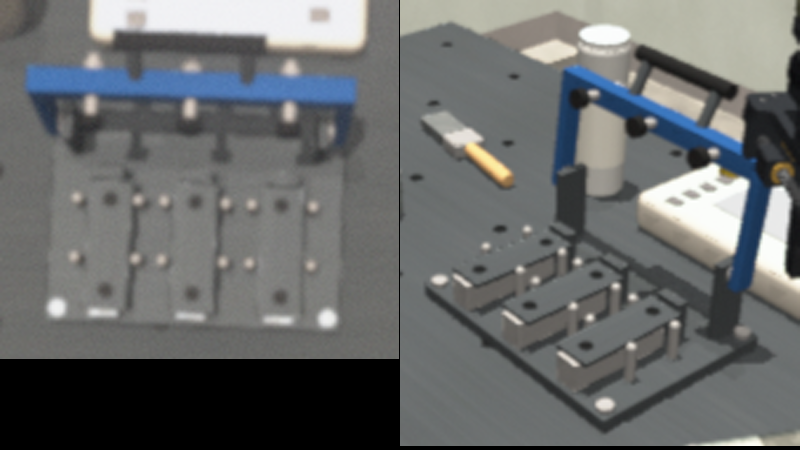

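All three straps sit flat between pins, against the stops. Handle ends: top (277.5,150.4)-(334.6,151.9), side (362.1,132.1)-(401.7,148.3).

```bash
python3 -c "
from h import *
np.set_printoptions(precision=4,suppress=True)
t=snap('top');s=snap('side')
def tri(a,b):
  o,d=ray(t,a);o2,d2=ray(s,b);k=np.linalg.lstsq(np.c_[d[0],-d2[0]],o2-o,rcond=None)[0]
  p=o+k[0]*d[0];q=o2+k[1]*d2[0];return (p+q)/2,np.linalg.norm(p-q)
L,R=tri((277.5,150.4),(362.1,132.1)),tri((334.6,151.9),(401.7,148.3));print(L,R)
m=(L[0]+R[0])/2;print('mid',m,'len',np.linalg.norm(L[0]-R[0]))
# mid in fixture(seat1) frame
print('seat1 frame x,y',(m[:2]-SEAT[1])@R2(FIX),'plate edge',(onz(t,(306.4,256),.015)[0,:2]-SEAT[1])@R2(FIX))
dz=m[2]-.088;phi=np.pi-np.arcsin(dz/.1516);print('theta from z',phi-np.arctan2(22,150),'hinge x seat frame',((m[:2]-SEAT[1])@R2(FIX))[0]+.1516*np.cos(phi))
"
```

```text
(array([0.6732, 0.1007, 0.2338]), np.float64(0.0016598837649643766)) (array([ 0.6699, -0.0183,  0.2354]), np.float64(0.002489625324737353))
mid [0.6715 0.0412 0.2346] len 0.11904382060696744
seat1 frame x,y [ 0.1416 -0.0002] plate edge [-0.0673  0.0007]
theta from z 1.6823545937457753 hinge x seat frame 0.10299839266915742
```

```bash
python3 -c "
from h import *
print(r.get_state()['q'])
plan(.6715,.0412,.31,87.8)
print(plan(.6715,.0412,.2326,87.8))"
```

```text
[ 0.72522008  0.63026984 -0.51844708  1.83025565  0.42242159  0.79222463
  0.96385016]
turn 58.1  shift(after turn) x 30.48 y 18.57 z -6.69
turn 58.1  shift(after turn) x 30.48 y 18.57 z 1.05
(0.6715, 0.0412, 0.2326, 87.8)
```

Emit:
step_arm:
  steps:
    - [0,0,-2.3,0,0,9.7,0]
    - [0,0,-2.2,0,0,9.7,0]
    - [0,0,-2.2,0,0,9.7,0]
    - [0,0,0,0,0,9.7,0]
    - [0,0,0,0,0,9.7,0]
    - [0,0,0,0,0,9.6,0]
    - [0,0,0,0,0,0,0]

```text
clock: 36.35
tool_pos: [0.4743, -0.2558, 0.31]
eef_rot: [0.72, 0.694, -0.0, -0.0]
contact_force: [-0.1, -0.6, -0.5]
opening: 0.502
finger_force: 0.0
```

Emit:
step_arm:
  steps:
    - [4.3,2.6,0,0,0,0,0]
    - [4.3,2.6,0,0,0,0,0]
    - [4.3,2.6,0,0,0,0,0]
    - [4.3,2.6,0,0,0,0,0]
    - [4.3,2.6,0,0,0,0,0]
    - [4.3,2.6,0,0,0,0,0]
    - [4.3,2.6,0,0,0,0,0]
    - [0,0,0,0,0,0,0]

```text
clock: 37.35
tool_pos: [0.669, 0.0431, 0.3092]
eef_rot: [0.717, 0.697, 0.002, -0.002]
contact_force: [-0.8, -1.0, 0.0]
opening: 0.501
finger_force: 0.0
```

```bash
python3 -c "
from h import *
st=r.get_state();print(st['q'],st['tool_pos'],yaw()[0])
plan(.6715,.0412,.2326,87.8)"
```

```text
[-0.00948614  0.70704288 -0.24208056  1.34360884  0.16956844  1.11049008
 -0.29992903] [0.66898896 0.04306406 0.30918586] 88.33358756356323
turn 0.5  shift(after turn) x -0.18 y 0.26 z 7.66
```

Emit:
step_arm:
  steps:
    - [-0.1,0.2,2.5,0,0,0.5,0]
    - [0,0,2.5,0,0,0,0]
    - [0,0,2,0,0,0,0]
    - [0,0,0.6,0,0,0,0]
    - [0,0,0,0,0,0,0]
    - [0,0,0,0,0,0,1]
    - [0,0,0,0,0,0,1]
    - [0,0,0,0,0,0,1]
  force: 30

```text
clock: 38.35
tool_pos: [0.6716, 0.0354, 0.235]
eef_rot: [0.725, 0.689, 0.002, 0.001]
contact_force: [5.4, -0.1, 0.1]
opening: 0.178
finger_force: 2.0
```

```bash
cat >> h.py <<'E'
HX=.105
def arc(n,dphi,end=None):
    st=r.get_state();p=st["tool_pos"];f=(p[:2]-SEAT[1])@R2(FIX);dx,dz=f[0]-HX,p[2]+.002-.088
    ph=np.degrees(np.arctan2(dz,-dx));rr=np.hypot(dx,dz)
    print("phi %.1f theta %.3f r %.4f y %.4f yaw %.1f"%(ph,np.radians(ph-8.34),rr,f[1],yaw(st)[0]),"F",st["contact_force"].round(1),"open",round(st["opening"],3),"pad",round(float(np.max(st["finger_force"])),1),"t",st["clock"])
    for k in range(n):
        a,b=np.radians(ph-k*dphi),np.radians(ph-(k+1)*dphi)
        print("y %.2f z %.2f"%(100*rr*(np.cos(a)-np.cos(b)),100*rr*(np.sin(a)-np.sin(b))),end=" | ")
    print()
E
python3 -c "
from h import *
arc(16,6)"
```

```text
phi 103.9 theta 1.668 r 0.1534 y -0.0059 yaw 87.1 F [ 5.4 -0.1  0.1] open 0.178 pad 2.0 t 38.35
y -1.58 z -0.30 | y -1.60 z -0.14 | y -1.61 z 0.03 | y -1.59 z 0.20 | y -1.56 z 0.36 | y -1.52 z 0.53 | y -1.45 z 0.68 | y -1.38 z 0.83 | y -1.28 z 0.97 | y -1.17 z 1.10 | y -1.05 z 1.21 | y -0.92 z 1.32 | y -0.78 z 1.41 | y -0.62 z 1.48 | y -0.47 z 1.54 | y -0.30 z 1.58 |
```

Emit:
step_arm:
  steps:
    - [0,0,0,0,0,0,1]
    - [0,0,0,0,0,0,1]

```text
clock: 38.6
tool_pos: [0.6717, 0.0355, 0.2349]
eef_rot: [0.725, 0.689, 0.001, 0.001]
contact_force: [4.4, -0.9, 1.8]
opening: 0.165
finger_force: 29.9
```

Emit:
step_arm:
  steps:
    - [0,-1.58,-0.3,0,0,0,1]
    - [0,-1.6,-0.14,0,0,0,1]
    - [0,-1.61,0.03,0,0,0,1]
    - [0,-1.59,0.2,0,0,0,1]
    - [0,-1.56,0.36,0,0,0,1]
    - [0,0,0,0,0,0,1]

```text
clock: 39.35
tool_pos: [0.5887, 0.039, 0.2311]
eef_rot: [0.724, 0.689, -0.002, -0.001]
contact_force: [0.1, -0.1, -7.3]
opening: 0.166
finger_force: 30.3
```

```bash
python3 -c "
from h import *
arc(12,6)"
```

```text
phi 72.4 theta 1.117 r 0.1522 y -0.0056 yaw 87.2 F [ 0.1 -0.1 -7.3] open 0.166 pad 30.3 t 39.35
y -1.49 z 0.56 | y -1.42 z 0.71 | y -1.34 z 0.86 | y -1.24 z 0.99 | y -1.13 z 1.12 | y -1.01 z 1.23 | y -0.88 z 1.33 | y -0.73 z 1.42 | y -0.58 z 1.48 | y -0.42 z 1.54 | y -0.26 z 1.57 | y -0.09 z 1.59 |
```

Emit:
step_arm:
  steps:
    - [0,-1.5,0.56,0,0,0,1]
    - [0,-1.42,0.71,0,0,0,1]
    - [0,-1.34,0.86,0,0,0,1]
    - [0,-1.24,1.0,0,0,0,1]
    - [0,-1.13,1.12,0,0,0,1]
    - [0,-1.0,1.23,0,0,0,1]
    - [0,0,0,0,0,0,1]

```text
clock: 40.22
tool_pos: [0.5164, 0.0422, 0.177]
eef_rot: [0.725, 0.689, 0.0, 0.001]
contact_force: [6.9, -2.3, -12.5]
opening: 0.156
finger_force: 30.6
```

```bash
python3 -c "
from h import *
arc(6,6)"
```

```text
phi 37.5 theta 0.509 r 0.1495 y -0.0052 yaw 87.1 F [  6.9  -2.3 -12.5] open 0.156 pad 30.6 t 40.225
y -0.89 z 1.29 | y -0.75 z 1.37 | y -0.60 z 1.45 | y -0.44 z 1.50 | y -0.29 z 1.54 | y -0.12 z 1.56 |
```

Emit:
step_arm:
  steps:
    - [0,-0.89,1.29,0,0,0,1]
    - [0,-0.75,1.37,0,0,0,1]
    - [0,-0.6,1.45,0,0,0,1]
    - [0,-0.44,1.5,0,0,0,1]
    - [0,0,0,0,0,0,1]
  force: 40

```text
clock: 40.85
tool_pos: [0.4898, 0.0433, 0.121]
eef_rot: [0.725, 0.689, 0.0, 0.001]
contact_force: [5.7, -4.7, -6.5]
opening: 0.147
finger_force: 40.1
```

```bash
python3 -c "
from h import *
arc(3,3)"
```

```text
phi 13.5 theta 0.091 r 0.1493 y -0.0051 yaw 87.1 F [ 5.7 -4.7 -6.5] open 0.147 pad 40.1 t 40.85
y -0.16 z 0.76 | y -0.12 z 0.77 | y -0.08 z 0.78 |
```

Emit:
step_arm:
  steps:
    - [0,-0.1,0.7,0,0,0,1]
    - [0,-0.05,0.5,0,0,0,1]
    - [0,0,0.3,0,0,0,1]
    - [0,0,0,0,0,0,1]

```text
clock: 41.35
tool_pos: [0.4866, 0.0434, 0.1062]
eef_rot: [0.725, 0.689, -0.001, 0.0]
contact_force: [2.4, -3.8, -5.3]
opening: 0.14
finger_force: 39.8
```

```bash
python3 -c "
from h import *
arc(1,3)"
```

```text
phi 7.8 theta -0.010 r 0.1497 y -0.0051 yaw 87.1 F [ 2.4 -3.8 -5.3] open 0.14 pad 39.8 t 41.35
y -0.09 z 0.78 |
```

Emit:
step_arm:
  steps:
    - [0,0,0.3,0,0,0,1]
    - [0,0,0.2,0,0,0,1]
    - [0,0,0,0,0,0,1]

```text
clock: 41.72
tool_pos: [0.486, 0.0434, 0.1017]
eef_rot: [0.725, 0.689, -0.001, 0.0]
contact_force: [0.2, -5.8, 2.7]
opening: 0.142
finger_force: 39.7
```

```bash
python3 -c "
from h import *
arc(1,3)"
```

```text
phi 6.0 theta -0.041 r 0.1498 y -0.0050 yaw 87.1 F [ 0.2 -5.8  2.7] open 0.142 pad 39.7 t 41.725
y -0.06 z 0.78 |
```

Emit:
step_arm:
  steps:
    - [0,0,0.3,0,0,0,1]
    - [0,0,0.2,0,0,0,1]
    - [0,0,0,0,0,0,1]

```text
clock: 42.1
tool_pos: [0.4859, 0.0436, 0.0999]
eef_rot: [0.725, 0.689, -0.0, 0.001]
contact_force: [-4.6, -5.0, 39.3]
opening: 0.138
finger_force: 38.8
```

```bash
python3 -c "
from h import *
arc(1,3)
t=snap('top')['bgr'];s=snap('side')['bgr']
cv2.imwrite('pics/p8.png',cv2.resize(s[140:300,240:450],None,fx=3.6,fy=3.6,interpolation=cv2.INTER_CUBIC))"
```

```text
phi 5.3 theta -0.053 r 0.1496 y -0.0049 yaw 87.1 F [-4.6 -5.  39.3] open 0.138 pad 38.8 t 42.1
y -0.05 z 0.78 |
```

View pics/p8.png

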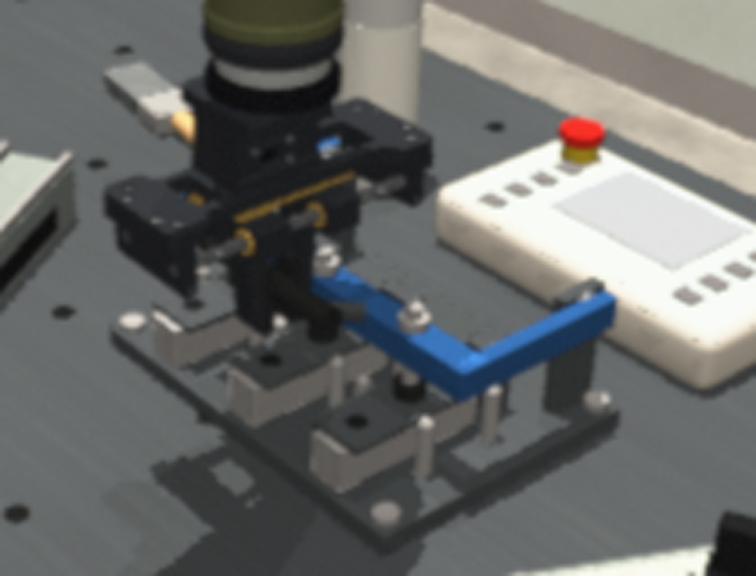

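The bar is down: its feet stand on the straps (foot near (353,250) side image), and a firm stop is felt. Relieve, open only slightly (the bar is close), and lift.

Emit:
step_arm:
  steps:
    - [0,0,-0.3,0,0,0,1]
    - [0,0,0,0,0,0,0.45]
    - [0,0,0,0,0,0,0.45]
    - [0,0,0,0,0,0,0.45]
    - [0,0,-1,0,0,0,0.45]
    - [0,0,-2,0,0,0,0.45]
    - [0,0,-3,0,0,0,0.45]
    - [0,0,-4,0,0,0,0.45]

```text
clock: 43.2
tool_pos: [0.4858, 0.0447, 0.2006]
eef_rot: [0.725, 0.689, -0.001, -0.001]
contact_force: [0.5, 0.4, -0.9]
opening: 0.274
finger_force: 0.0
```

```bash
python3 -c "
from h import *
st=r.get_state();print(st['tool_pos'],yaw(st)[0],st['opening'],st['contact_force'],st['q'])
plan(*DIAL[0],.20,yaw(st)[0])
plan(*DIAL[0],.108,29.5)
"
```

```text
[0.48575595 0.04469317 0.20061058] 87.14306984491142 0.273760652979575 [ 0.45324256  0.4109341  -0.92689199] [-0.05485871  0.60548102 -0.20644038  2.02703915  0.23136785  0.53239335
 -0.47568759]
turn 0.0  shift(after turn) x -33.17 y 3.93 z 0.06
turn 57.6  shift(after turn) x -14.43 y 30.12 z 9.26
```

Emit:
step_arm:
  steps:
    - [0,0,-1,0,0,-7.7,0.3]
    - [0,0,0,0,0,-7.7,0.3]
    - [0,0,0,0,0,-7.7,0.3]
    - [0,0,0,0,0,-7.7,0.3]
    - [0,0,0,0,0,0,0.3]

```text
clock: 43.82
tool_pos: [0.4863, 0.0446, 0.21]
eef_rot: [0.516, 0.856, 0.0, -0.0]
contact_force: [0.6, 0.1, 0.5]
opening: 0.349
finger_force: 0.0
```

```bash
python3 -c "
from h import *
plan(*DIAL[0],.16,118)
t=snap('top','t10')
V=cv2.cvtColor(t['bgr'],cv2.COLOR_BGR2HSV);m=(V[:,:,0]>100)&(V[:,:,0]<125)&(V[:,:,1]>110)
for c in blobs(m,40,(220,130,400,290)): print('blue',cv2.boundingRect(c),c[:,0].mean(0))
"
```

```text
turn -0.2  shift(after turn) x -30.45 y -13.68 z 5.00
blue (250, 175, 9, 54) [253.42241379 202.4137931 ]
blue (345, 179, 20, 54) [359.1884058 209.7173913]
```

Emit:
step_arm:
  steps:
    - [-4.4,-2,0,0,0,-0.2,0.3]
    - [-4.4,-2,0,0,0,0,0.3]
    - [-4.4,-2,0,0,0,0,0.3]
    - [-4.4,-2,0,0,0,0,0.3]
    - [-4.4,-2,0,0,0,0,0.3]
    - [-4.4,-2,0,0,0,0,0.3]
    - [-4.1,-1.7,2,0,0,0,0.3]
    - [0,0,3,0,0,0,0.3]

```text
clock: 44.88
tool_pos: [0.509, -0.2945, 0.1595]
eef_rot: [0.518, 0.855, -0.001, 0.002]
contact_force: [0.5, 0.1, -0.1]
opening: 0.347
finger_force: 0.0
```

```bash
python3 -c "
from h import *
st=r.get_state();print(st['q'],yaw(st)[0])
plan(*DIAL[0],.112,118)
s=snap('side','s11');V=cv2.cvtColor(s['bgr'],cv2.COLOR_BGR2HSV);m=(V[:,:,0]>100)&(V[:,:,0]<125)&(V[:,:,1]>110)
for c in blobs(m,40): print('blue',cv2.boundingRect(c))
F=lambda x,y,z:np.r_[SEAT[1]+R2(FIX)@np.array([x,y]),z]
print('shut bar expected corners',proj(s,[F(0,.133,.099),F(0,-.133,.099),F(-.011,.133,.077),F(-.011,-.133,.077)]).round(1).tolist())
t=snap('top');print('top exp',proj(t,[F(-.011,.133,.099),F(-.011,-.133,.099),F(.011,.133,.099),F(.011,-.133,.099)]).round(1).tolist())
V=cv2.cvtColor(t['bgr'],cv2.COLOR_BGR2HSV);m=(V[:,:,0]>100)&(V[:,:,0]<125)&(V[:,:,1]>110)
for c in blobs(m,40,(220,130,400,290)): print('blue',cv2.boundingRect(c))
"
```

```text
[ 0.67387608  0.7894373  -0.40071207  1.76331456  0.4614932   0.67998588
  0.49686246] 117.55727929569404
turn -0.4  shift(after turn) x 0.55 y 0.24 z 4.75
blue (291, 178, 120, 73)
shut bar expected corners [[293.5, 190.8], [372.3, 241.2], [290.0, 200.3], [367.7, 252.1]]
top exp [[249.1, 228.0], [363.4, 232.5], [249.5, 218.6], [363.7, 223.0]]
blue (250, 175, 19, 55)
blue (275, 220, 29, 11)
blue (309, 222, 29, 10)
blue (344, 179, 21, 54)
```

Emit:
step_arm:
  steps:
    - [0.55,0.25,0,0,0,-0.4,0.3]
    - [0,0,2,0,0,0,0.3]
    - [0,0,2,0,0,0,0.3]
    - [0,0,0.6,0,0,0,0.3]
    - [0,0,0,0,0,0,0.3]
  force: 25

```text
clock: 45.6
tool_pos: [0.5095, -0.2822, 0.1144]
eef_rot: [0.511, 0.86, 0.0, 0.0]
contact_force: [-0.3, -0.1, 0.6]
opening: 0.347
finger_force: 0.0
```

```bash
python3 -c "
from h import *
plan(*DIAL[0],.112,118)"
```

```text
turn 0.6  shift(after turn) x -0.51 y -0.38 z 0.24
```

Emit:
step_arm:
  steps:
    - [-0.5,-0.35,0.2,0,0,0.6,0.3]
    - [0,0,0,0,0,0,0.3]
    - [0,0,0,0,0,0,1]
    - [0,0,0,0,0,0,1]
    - [0,0,0,0,0,0,1]

```text
clock: 46.22
tool_pos: [0.5096, -0.2883, 0.1119]
eef_rot: [0.515, 0.857, 0.001, 0.001]
contact_force: [3.3, 1.6, -0.5]
opening: 0.155
finger_force: 25.0
```

```bash
python3 -c "
from h import *
plan(*DIAL[0],.112,118);st=r.get_state();print(yaw(st)[0],st['opening'],st['finger_force'],st['contact_force'],st['moment'])"
```

```text
turn -0.0  shift(after turn) x 0.03 y -0.11 z -0.01
117.9875261009602 0.1554259286812577 24.9994442705065 [ 3.32280039  1.56861504 -0.46201078] [ 0.20962538 -0.60554364  0.00811081]
```

Emit:
step_arm:
  steps:
    - [0,0,0,0,0,10,1]
    - [0,0,0,0,0,10,1]
    - [0,0,0,0,0,10,1]
    - [0,0,0,0,0,10,1]
    - [0,0,0,0,0,10,1]
    - [0,0,0,0,0,10,1]
    - [0,0,0,0,0,10,1]
    - [0,0,0,0,0,10,1]

```text
clock: 47.22
tool_pos: [0.5094, -0.2882, 0.1119]
eef_rot: [0.946, 0.323, 0.001, 0.0]
contact_force: [2.6, 1.7, -0.1]
opening: 0.159
finger_force: 25.0
```

```bash
python3 -c "
from h import *
plan(*DIAL[0],.112,-64.2);st=r.get_state();print(st['q'],yaw(st)[0],st['opening'],st['contact_force'],st['moment'])"
```

```text
turn 101.9  shift(after turn) x -0.01 y 0.09 z -0.01
[ 0.43962361  0.83738099 -0.00482289  1.80687772  0.00470417  0.4957562
 -0.48097476] 37.675438116217684 0.15858925404317786 [ 2.57846578  1.74305141 -0.13867963] [ 0.21715755 -0.36747624  0.04925765]
```

Emit:
step_arm:
  steps:
    - [0,0,0,0,0,10,1]
    - [0,0,0,0,0,10,1]
    - [0,0,0,0,0,10,1]
    - [0,0,0,0,0,10,1]
    - [0,0,0,0,0,10,1]
    - [0,0,0,0,0,10,1]
    - [0,0,0,0,0,10,1]
    - [0,0,0,0,0,10,1]

```text
clock: 48.22
tool_pos: [0.5094, -0.288, 0.1119]
eef_rot: [0.933, -0.361, 0.001, -0.001]
contact_force: [2.7, 1.0, -0.2]
opening: 0.158
finger_force: 25.0
```

Emit:
step_arm:
  steps:
    - [0,0,0,0,0,10,1]
    - [0,0,0,0,0,10,1]
    - [0,0,0,0,0,2,1]
    - [0,0,0,0,0,0,1]
    - [0,0,0,0,0,0,1]

```text
clock: 48.85
tool_pos: [0.5094, -0.288, 0.1119]
eef_rot: [0.849, -0.529, 0.0, -0.001]
contact_force: [4.6, 2.6, 2.2]
opening: 0.154
finger_force: 25.0
```

```bash
python3 -c "
from h import *
plan(*DIAL[0],.112,-64.2);st=r.get_state();print(st['q'],yaw(st)[0],st['opening'],st['contact_force'],st['moment'])"
```

```text
turn 0.3  shift(after turn) x 0.01 y 0.11 z -0.01
[ 0.19122492  0.89243257  0.44275845  1.82022348 -0.6594594   0.57997583
 -1.63057181] -63.89082904657075 0.15409827648574506 [4.62160582 2.62224263 2.22557275] [ 0.72803451 -0.85311278 -0.01803292]
```

Emit:
step_arm:
  steps:
    - [0,0,0,0,0,0.3,0.3]
    - [0,0,0,0,0,0,0.3]
    - [0,0,-2,0,0,0,0.3]
    - [0,0,-2.5,0,0,0,0.3]
    - [0,0,-0.5,0,0,-8.7,0.3]
    - [0,0,0,0,0,-8.7,0.3]
    - [0,0,0,0,0,-8.7,0.3]
    - [0,0,0,0,0,0,0.3]

```text
clock: 49.85
tool_pos: [0.5072, -0.2895, 0.1615]
eef_rot: [0.944, -0.329, -0.0, 0.0]
contact_force: [0.0, -0.0, -0.2]
opening: 0.348
finger_force: 0.0
```

```bash
python3 -c "
from h import *
print(r.get_state()['tool_pos'],yaw()[0]);plan(*DIAL[1],.112,-38)"
```

```text
[ 0.50720437 -0.28947211  0.16148019] -38.39700222387926
turn -0.4  shift(after turn) x 1.41 y 7.73 z 4.95
```

Emit:
step_arm:
  steps:
    - [0.5,2.6,0,0,0,-0.4,0.3]
    - [0.5,2.6,0,0,0,0,0.3]
    - [0.4,2.5,0,0,0,0,0.3]
    - [0,0,1,0,0,0,0.3]
    - [0,0,0,0,0,0,0.3]
    - [0,0,0,0,0,0,0.3]

```text
clock: 50.6
tool_pos: [0.4726, -0.3566, 0.1511]
eef_rot: [0.946, -0.324, -0.0, -0.001]
contact_force: [0.1, -0.5, 0.0]
opening: 0.35
finger_force: 0.0
```

```bash
python3 -c "
from h import *
print(r.get_state()['tool_pos'],yaw()[0]);plan(*DIAL[1],.112,-38)"
```

```text
[ 0.47255391 -0.35660684  0.1511219 ] -37.77862466860553
turn 0.2  shift(after turn) x 0.00 y 0.30 z 3.91
```

Emit:
step_arm:
  steps:
    - [0,0.3,1.5,0,0,0.2,0.3]
    - [0,0,1.8,0,0,0,0.3]
    - [0,0,0.6,0,0,0,0.3]
    - [0,0,0,0,0,0,0.3]
    - [0,0,0,0,0,0,1]
    - [0,0,0,0,0,0,1]
    - [0,0,0,0,0,0,1]

```text
clock: 51.48
tool_pos: [0.4718, -0.3588, 0.1129]
eef_rot: [0.946, -0.325, 0.001, -0.001]
contact_force: [3.7, 3.7, 1.2]
opening: 0.154
finger_force: 25.0
```

```bash
python3 -c "
from h import *
plan(*DIAL[1],.112,79.8);st=r.get_state();print(st['q'],yaw(st)[0],st['opening'],st['finger_force'],st['contact_force'],st['moment'])"
```

```text
turn -117.8  shift(after turn) x -0.04 y -0.10 z 0.09
[ 0.39664361  0.87261179  0.31741154  1.79240255 -0.47927215  0.55311776
 -1.21244292] -37.96327420290213 0.15449481670847193 25.000109248794615 [3.70899165 3.70681779 1.1829112 ] [ 0.87604555 -0.59891832 -0.06501686]
```

Emit:
step_arm:
  steps:
    - [0,0,0,0,0,-10,1]
    - [0,0,0,0,0,-10,1]
    - [0,0,0,0,0,-10,1]
    - [0,0,0,0,0,-10,1]
    - [0,0,0,0,0,-10,1]
    - [0,0,0,0,0,-10,1]
    - [0,0,0,0,0,-10,1]
    - [0,0,0,0,0,-10,1]

```text
clock: 52.48
tool_pos: [0.4718, -0.3585, 0.113]
eef_rot: [0.932, 0.361, 0.002, -0.0]
contact_force: [3.2, 5.0, -0.6]
opening: 0.157
finger_force: 25.0
```

Emit:
step_arm:
  steps:
    - [0,0,0,0,0,-10,1]
    - [0,0,0,0,0,-10,1]
    - [0,0,0,0,0,-10,1]
    - [0,0,0,0,0,-7.8,1]
    - [0,0,0,0,0,0,1]
    - [0,0,0,0,0,0,1]

```text
clock: 53.22
tool_pos: [0.4717, -0.3584, 0.1129]
eef_rot: [0.767, 0.642, 0.002, 0.0]
contact_force: [2.2, 6.3, 1.8]
opening: 0.157
finger_force: 25.0
```

```bash
python3 -c "
from h import *
plan(*DIAL[1],.112,79.8);st=r.get_state();print(st['q'],yaw(st)[0],st['opening'],st['finger_force'],st['contact_force'],st['moment'])"
```

```text
turn 0.1  shift(after turn) x -0.08 y -0.08 z 0.09
[ 0.69053916  0.84609556 -0.20435997  1.77740554  0.29008814  0.54603642
  0.12729608] 79.8519129520379 0.15718716927534804 25.00002207700163 [2.23709214 6.32197352 1.80472269] [ 1.08083344 -0.46792032 -0.0104541 ]
```

Dial 1 set. Release and go to dial 2 (start yaw 90).

Emit:
step_arm:
  steps:
    - [0,0,0,0,0,0,0.3]
    - [0,0,0,0,0,0,0.3]
    - [0,0,-2,0,0,0,0.3]
    - [0,0,-2.5,0,0,0,0.3]
    - [0,0,0,0,0,-10,0.3]
    - [0,0,0,0,0,0,0.3]
    - [0,0,0,0,0,0,0.3]

```text
clock: 54.1
tool_pos: [0.4694, -0.3609, 0.1573]
eef_rot: [0.71, 0.704, -0.0, -0.0]
contact_force: [-0.7, -0.2, -0.9]
opening: 0.349
finger_force: 0.0
```

```bash
python3 -c "
from h import *
print(r.get_state()['tool_pos'],yaw()[0]);plan(*DIAL[2],.112,90)"
```

```text
[ 0.4693896  -0.36090473  0.15725707] 89.53547124295636
turn -0.5  shift(after turn) x -6.86 y -3.65 z 4.53
```

Emit:
step_arm:
  steps:
    - [-2.3,-1.2,0,0,0,-0.5,0.3]
    - [-2.3,-1.2,0,0,0,0,0.3]
    - [-2.2,-1.2,0,0,0,0,0.3]
    - [0,0,0.5,0,0,0,0.3]
    - [0,0,0,0,0,0,0.3]
    - [0,0,0,0,0,0,0.3]

```text
clock: 54.85
tool_pos: [0.4351, -0.4269, 0.1524]
eef_rot: [0.705, 0.709, 0.001, -0.0]
contact_force: [0.8, -0.1, -0.0]
opening: 0.353
finger_force: 0.0
```

```bash
python3 -c "
from h import *
print(r.get_state()['tool_pos'],yaw()[0]);plan(*DIAL[2],.112,90)"
```

```text
[ 0.4350636  -0.42694204  0.15241012] 90.34510795584796
turn 0.3  shift(after turn) x -0.26 y -0.22 z 4.04
```

Emit:
step_arm:
  steps:
    - [-0.25,-0.2,1.5,0,0,0.3,0.3]
    - [0,0,1.8,0,0,0,0.3]
    - [0,0,0.7,0,0,0,0.3]
    - [0,0,0,0,0,0,0.3]
    - [0,0,0,0,0,0,1]
    - [0,0,0,0,0,0,1]
    - [0,0,0,0,0,0,1]

```text
clock: 55.72
tool_pos: [0.4337, -0.4314, 0.1132]
eef_rot: [0.707, 0.707, 0.001, 0.002]
contact_force: [3.8, -0.6, -1.2]
opening: 0.154
finger_force: 25.0
```

```bash
python3 -c "
from h import *
plan(*DIAL[2],.112,-28.2);st=r.get_state();print(st['q'],yaw(st)[0],st['opening'],st['finger_force'],st['contact_force'],st['moment'])"
```

```text
turn 118.2  shift(after turn) x -0.16 y -0.13 z 0.12
[ 0.85879383  0.86817783 -0.26980594  1.71659714  0.36450421  0.60308538
  0.37756028] 89.96636044417711 0.15434831388204562 24.999190689995885 [ 3.77043915 -0.58543707 -1.22029788] [-0.19603132 -0.65178559  0.08658129]
```

Emit:
step_arm:
  steps:
    - [0,0,0,0,0,10,1]
    - [0,0,0,0,0,10,1]
    - [0,0,0,0,0,10,1]
    - [0,0,0,0,0,10,1]
    - [0,0,0,0,0,10,1]
    - [0,0,0,0,0,10,1]
    - [0,0,0,0,0,10,1]
    - [0,0,0,0,0,10,1]

```text
clock: 56.72
tool_pos: [0.4314, -0.4295, 0.1131]
eef_rot: [0.996, 0.084, -0.001, -0.002]
contact_force: [-1.2, 3.7, 4.9]
opening: 0.154
finger_force: 25.0
```

Emit:
step_arm:
  steps:
    - [0,0,0,0,0,10,1]
    - [0,0,0,0,0,10,1]
    - [0,0,0,0,0,10,1]
    - [0,0,0,0,0,8.2,1]
    - [0,0,0,0,0,0,1]
    - [0,0,0,0,0,0,1]

```text
clock: 57.48
tool_pos: [0.4317, -0.428, 0.1131]
eef_rot: [0.97, -0.244, -0.001, -0.003]
contact_force: [-1.6, 7.0, 7.3]
opening: 0.155
finger_force: 25.0
```

```bash
python3 -c "
from h import *
plan(*DIAL[2],.112,-28.2);st=r.get_state();print(st['q'],yaw(st)[0],st['opening'],st['finger_force'],st['contact_force'],st['moment'])"
```

```text
turn -0.0  shift(after turn) x 0.18 y 0.08 z 0.11
[ 0.56235235  0.87933827  0.2624082   1.73728182 -0.37969498  0.58075522
 -1.00828989] -28.220749383310963 0.1550361184261066 25.000556549057364 [-1.62752104  7.03708799  7.33527545] [ 1.23693036  0.36048761 -0.07563628]
```

Emit:
step_arm:
  steps:
    - [0,0,0,0,0,0,0.3]
    - [0,0,0,0,0,0,0.3]
    - [0,0,-2,0,0,0,0.3]
    - [0,0,-4,0,0,0,0.3]
    - [0,0,-5,0,0,0,0.5]
    - [-2.6,-4.8,-4,0,0,0,1]
    - [-2.6,-4.8,0,0,0,0,1]
    - [-2.6,-4.8,0,0,0,0,1]

```text
clock: 58.48
tool_pos: [0.4316, -0.2705, 0.2601]
eef_rot: [0.97, -0.245, 0.001, 0.0]
contact_force: [0.9, 0.5, -0.0]
opening: 0.004
finger_force: 0.0
```

Emit:
step_arm:
  steps:
    - [-2.6,-4.8,0,0,0,0,1]
    - [-2.6,-4.8,0,0,0,0,1]
    - [-2.6,-4.8,0,0,0,0,1]
    - [0,0,0,0,0,0,1]

```text
clock: 58.98
tool_pos: [0.4311, -0.1033, 0.2593]
eef_rot: [0.971, -0.24, -0.001, -0.001]
contact_force: [-0.1, -1.2, -0.1]
opening: 0.002
finger_force: 0.0
```

```bash
python3 -c "
from h import *
s=snap('side','s12')['bgr'];t=snap('top','t12')['bgr']
a=cv2.resize(s[270:410,400:540],None,fx=2.85,fy=2.85,interpolation=cv2.INTER_CUBIC)
b=cv2.resize(t[205:325,408:538],None,fx=3,fy=3,interpolation=cv2.INTER_CUBIC)
o=np.zeros((600,800,3),np.uint8);o[:a.shape[0],:a.shape[1]]=a;o[:b.shape[0],400:400+b.shape[1]]=b
c=cv2.resize(s[150:280,240:440],None,fx=1.5,fy=1.5,interpolation=cv2.INTER_CUBIC);o[400:400+c.shape[0],:300]=c
cv2.imwrite('pics/p9.png',o);st=r.get_state();print(st['tool_pos'],yaw(st)[0])"
```

```text
[ 0.4312907  -0.1079898   0.25971283] -28.219888705989117
```

View pics/p9.png

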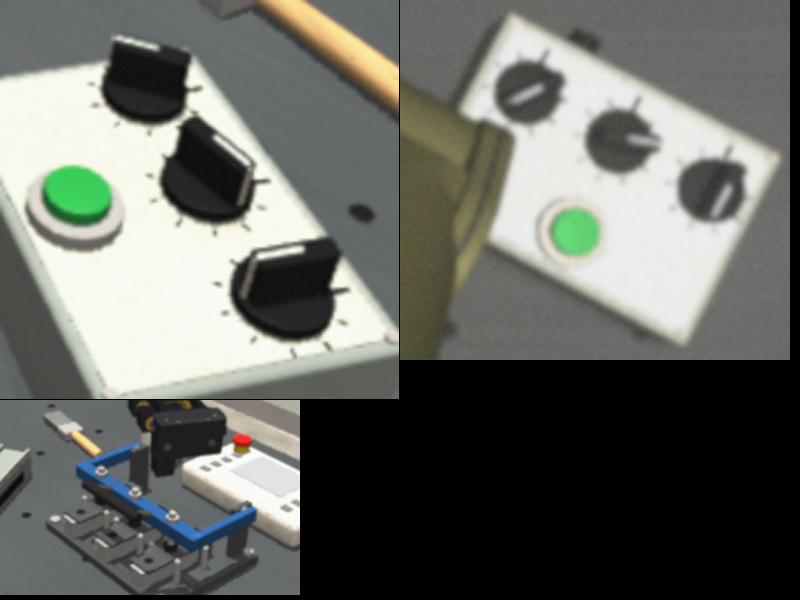

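Bar shut over three straps; pointers: dial 0 end (440,284), dial 1 end (488,329), dial 2 end (490,360) in the side image. Checking the angles.

Run:
```python
from h import *
s=snap("side")
for i,(a,b) in enumerate([((455.4,287.5),(440.4,284.0)),((475.4,317.4),(488.4,328.6)),((506.3,357),(489.5,359.8))]):
    P=onz(s,[a,b],.121)[:,:2];d=P[1]-P[0];e=P[1]-DIAL[i]
    f=lambda d:np.radians((BOX[1]-np.degrees(np.arctan2(d[1],d[0])))%360)
    print(i,f(d),f(e),np.linalg.norm(e))
b=BOX[0]+R2(BOX[1])@[-.048,0];print(b,r.get_state()["opening"])
plan(*b,.15,-28.2)
F=lambda x,y,z:np.r_[SEAT[1]+R2(FIX)@np.array([x,y]),z]
print(proj(s,[F(0,.133,.099),F(0,-.133,.099),F(-.011,-.133,.099)]).round(1).tolist())
V=cv2.cvtColor(s['bgr'],cv2.COLOR_BGR2HSV);m=(V[:,:,0]>100)&(V[:,:,0]<125)&(V[:,:,1]>110)
for c in blobs(m,100): print('blue',cv2.boundingRect(c),c[c[:,0,1].argmax(),0],c[c[:,0,0].argmin(),0])
```

```text
0 3.731569156737383 3.610003416054656 0.021564402553649324
1 1.294909379056246 1.2851710359551285 0.024825151565243696
2 3.164834510083196 3.153498258862064 0.022946777030636172
[ 0.40019743 -0.32121756] 0.0034720172967327126
turn -0.1  shift(after turn) x 7.29 y 20.17 z 10.98
[[293.5, 190.8], [372.3, 241.2], [368.4, 243.2]]
blue (291, 178, 120, 73) [366 250] [291 193]
```

Emit:
step_arm:
  steps:
    - [1.8,5,0,0,0,0,1]
    - [1.8,5,0,0,0,0,1]
    - [1.8,5,2,0,0,0,1]
    - [1.9,5.2,4,0,0,0,1]
    - [0,0,4,0,0,0,1]
    - [0,0,1,0,0,0,1]
    - [0,0,0,0,0,0,1]
    - [0,0,0,0,0,0,1]

```text
clock: 60.12
tool_pos: [0.4011, -0.3159, 0.1542]
eef_rot: [0.97, -0.244, 0.001, 0.0]
contact_force: [-0.3, 0.2, 0.3]
opening: 0.004
finger_force: 0.0
```

```bash
python3 -c "
from h import *
plan(.4002,-.3212,.119,-28.2)"
```

```text
turn -0.0  shift(after turn) x 0.17 y 0.51 z 3.52
```

Emit:
step_arm:
  steps:
    - [0.15,0.45,1.5,0,0,0,1]
    - [0,0,1.6,0,0,0,1]
    - [0,0,0.4,0,0,0,1]
    - [0,0,0.3,0,0,0,1]
    - [0,0,0.3,0,0,0,1]
    - [0,0,0,0,0,0,1]

```text
clock: 60.88
tool_pos: [0.3994, -0.3203, 0.1133]
eef_rot: [0.97, -0.244, 0.0, -0.0]
contact_force: [-1.6, 1.9, 14.5]
opening: 0.002
finger_force: 7.1
```

```bash
python3 -c "
from h import *
plan(.4002,-.3212,.113,-28.2);print(r.get_state()['contact_force'])"
```

```text
turn -0.1  shift(after turn) x 0.11 y 0.05 z 0.03
[-1.62461956  1.94920789 14.49493798]
```

Emit:
step_arm:
  steps:
    - [0,0,0.2,0,0,0,1]
    - [0,0,0,0,0,0,1]
    - [0,0,0,0,0,0,1]

```text
clock: 61.25
tool_pos: [0.3994, -0.3203, 0.113]
eef_rot: [0.97, -0.244, 0.001, -0.0]
contact_force: [-4.3, 5.2, 31.0]
opening: 0.002
finger_force: 15.9
```

Emit:
step_arm:
  steps:
    - [0,0,-1,0,0,0,1]
    - [0,0,-2,0,0,0,1]
    - [0,0,-4,0,0,0,1]
    - [0,0,-4,0,0,0,1]
    - [0,0,-3,0,0,0,1]
    - [0,0,0,0,0,0,1]
    - [0,0,0,0,0,0,1]

```text
clock: 62.12
tool_pos: [0.3993, -0.3198, 0.2492]
eef_rot: [0.97, -0.244, -0.0, -0.0]
contact_force: [-0.5, 0.3, -0.9]
opening: 0.006
finger_force: 0.0
```

```bash
python3 -c "
from h import *
t=snap('top','tz');V=cv2.cvtColor(t['bgr'],cv2.COLOR_BGR2HSV)[:,:,2]
for i in range(3): print([int(V[int(round(b)),int(round(a))]) for a,b in proj(t,[[*seatp(i,x),.05] for x in np.arange(-.07,-.01,.005)])])"
```

```text
[106, 180, 193, 135, 119, 90, 81, 118, 128, 127, 127, 120]
[118, 181, 151, 113, 77, 57, 64, 80, 120, 127, 125, 119]
[105, 182, 178, 130, 120, 93, 83, 109, 128, 127, 126, 114]
```

```bash
python3 -c "
from plant import r
print(r.finish_job())"
```

```text
the job is handed in; nothing more can be done
None
```

The job is handed in at about 62 s of robot time: all three straps are seated against their stops, the bar is shut, the dials are set to 6-2-5, and the start button was then pushed fully in and let go; the hand-in gave no verdict.

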